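Grease the guide carriage through its tilted nipple

TASK

Grease point job on the small bench guide: first slide the carriage along its rails by its knob until its pointer lines up with the index post, and leave it there. Then take the grease coupler by its handle, press it squarely onto the tilted nipple until it snaps on, push on until the coupler is nearly down on the nipple's flange with the nipple's spring-loaded valve pin well pressed in, and finish still gripping it and holding it pressed there. Leave the jar, ring and joystick box alone.

Things in the scene. Friction and masses are not known exactly. Their poses are not given: they have to be found in the camera images.
- carriage (a joint): how far the aluminium carriage (110 x 140 mm, top 55 mm above the bench) has slid along its rails, m, 0 to 0.15; it grows towards the guide's +y (the way from nipple to knob). About 3 N of friction: it stays where it is left
- carriage_knob (a point): middle of the black round knob standing on the carriage, 24 mm diameter, 36 mm tall (from 18 mm below this point to 18 mm above) on an 18 mm wide neck; the carriage's top lies 27 mm below this point. Its y axis is the slide direction, its x axis points across the rails away from the robot, z is up. It moves with the carriage
- carriage_pointer (a point): tip of the small dark pointer that sticks out 12 mm from the middle of the carriage's front (robot) side, 6 mm wide; axes as the knob's
- mark_post (a point): the index post: a steel post 5 mm wide and 30 mm tall on a small foot, fixed on the guide's front ledge, at a different place along it each time; this point is on the post at pointer height. Axes as the knob's. The pointer is lined up when it has the same y as this point in these axes; the pointer tip then stands 4 mm from the post, without touching
- nipple (a point): the grease nipple on the carriage, 87 mm from the knob towards -y. Origin: on its axis, in the face of its 36 mm flange; z is the nipple's axis, outward, tilted 25 degrees from vertical towards the guide's robot side (-x); y is the slide direction. A brass stem, 16 mm diameter, rises 20 mm from the flange, its last 6 mm tapered to 9 mm; the 6 mm valve pin reaches 29 mm
- nipple_pawls (a point): on the nipple's axis, 12 mm above the flange, level with its four spring pawls: balls that bulge from the stem to 23 mm diameter. The coupler's lip is forced over them with about 8 to 12 N: they touch when the mouth is 14 mm above the flange, snap past at about 9 mm and then hold the coupler on. Axes as the nipple's
- valve_pin (a joint): how far the nipple's valve pin is pressed in, m; 0 free. The coupler's inner roof meets it when the mouth is 7 mm above the flange, and it reads about 0.007 with the mouth on the flange. Spring: 3 N at first, 9 N at 0.007. If let go, the coupler stays caught on the nipple but springs back and leans, and the pin comes out to less than 0.002
- coupler_center (a point): centre of the grease coupler, half-way up, 45 mm above its mouth: a loose round steel tool, 90 mm tall, about 0.18 kg, standing on the bench mouth down at the start. Cup 34 mm in diameter up to 27 mm, coned to 33 mm, then to 90 mm the ribbed handle, 25 mm in diameter; best gripped 54 to 60 mm above the mouth. z runs from mouth to handle end
- coupler_mouth (a point): centre of the coupler's open mouth, in its lower rim; axes as the coupler's. The mouth's rounded lip is 19 mm wide inside, the bore behind it 28 mm wide, its roof 22 mm above the mouth
- grease_jar: bystander: jar with a black lid, 60 mm diameter, 65 mm tall, origin under its centre; it and the coupler stand one on the left and one on the right of the guide, either way round
- ring_gauge: bystander: steel ring 64 mm diameter, 22 mm tall, origin under its centre, left of the guide
- joystick_box: bystander: control box 100 x 140 mm, 82 mm tall with its stick, origin under its centre

How it is judged:
By the outcome, as a careful person would: the job done as asked, in the order asked, and still so for the second after the job is handed in, while the arm keeps its last pose, push and grip.
It also fails if it takes over 64 s, if anything falls off the work surface, if the arm or the gripper's body presses on something with over 40 N, if the wrist force passes 120 N, or if a joint passes its speed limit or range.

ROBOT

A 6-joint arm with a two-finger parallel gripper is mounted at the origin on the work surface. World frame = base frame: x ahead of the robot, y to its left, z up, the work surface at z = 0. Lengths are in mm, angles in rad, forces in N, time in s.
With the tool pointing down it reaches from about 225 to 875 mm from the base axis. Payload 3.4 kg.
Tool frame: the origin (TCP) lies at the very end of the fingers, on their centre line; the grasp point (between the pads) lies 19 mm behind it (arm.grip_depth is the distance from the TCP to the grasp point, in mm); z points along the fingers, y is the direction in which the jaws open and shut (so a half turn about z gives the same grasp; the last joint's range is limited). The gripper opens to 85 mm and grips with 20 to 120 N. Pads are 22 mm wide; open, the fingers measure 114 mm over their backs; the gripper's body (76 mm by 85 mm) begins 54 mm behind the grasp point. The pads swing forward as they close: fully open they stand 13 mm farther back than shut.
Start: joints at [1.121, 0.276, 1.505, -0, 1.361, -0.121], TCP at [185.689, 544.226, 231.328] pointing down, gripper open.
Joint ranges: [-2.89, 2.89], [-0.75, 2.08], [0.22, 2.7], [-1.18, 4.32], [0.11, 2.71], [-2.7, 2.7]. Speed limits (rad/s): [2.57, 2.57, 3.14, 3.14, 3.14, 3.14].

INTERFACE

Orientations are given as [roll, pitch, yaw] about the fixed x, y, z axes, in that order (R = Rz(yaw) Ry(pitch) Rx(roll)).
In Python, from cell import arm, cams gives the robot as it stands.
- The arm moves only by the tool carry_out, never from a script. Its argument "plan" is text: rows parted by semicolons, each of 5 numbers parted by spaces: the shift along the world's x, y, z in cm, then the turn about the world's z in degrees, then the finger opening in cm, from 0 to 8.54. A call has 1 to 20 rows; each row is the pose to reach, as a shift and turn from the pose commanded when the call began; what a row does not reach only later rows make up. A row lasts 1/10 s, in which the tool goes at most 50 mm and 8.59 degrees, less where a joint would pass 70% of its speed; a pose out of reach is approached as far as the arm can. A call with a gripper value outside its range is refused whole. The fingers move at their own pace and stop on an object; "newtons" is the grip in N (left out, the last holds). Time passes only in rows, so rows that repeat a pose let the fingers close. It gives the time, the measured TCP pose, the force and the opening at its end, in the units of the state.
- arm.observe(): the state, without advancing time (a new reading comes with each control period).
- cams.read_camera(name): name is "scene" or "top" or "wrist"; returns the picture (384x512x3 uint8, blue, green, red); there is no depth.
- cams.camera_params(name): a dict with "fovy" (degrees; the focal length in pixels is half the picture's height over the tangent of half this angle, whatever the lens; pixels are square), "cx", "cy" (the principal point, pixels), "view" (4x4, takes a point from world to camera coordinates); the wrist camera has in their place "hand_eye" (4x4, takes a point from camera to tool coordinates, whose origin is the TCP and whose axes are the flange's). Camera axes: x right, y down, z forward; pixel columns grow to the right and rows downward; lengths in mm; the calibration is good to about 2 mm. The wrist camera is an equidistant fisheye: a pixel r from the principal point sees the ray r / f radians off the axis. A picture is of the moment at which its call begins: read the wrist's pose just before it. camera_params takes no time and is no camera call.
- arm.close_job(): hands the job in, once; it reports no verdict.
The state is a dict: "time_s": time; "q": joint angles; "joint_velocities": joint speeds; "joint_torque": joint torques, N m; "tool_pos": TCP position; "orientation": TCP orientation; "ft_force": force on the tool from outside, world axes, zero at the start; "torque": the same for the moment, N m; "opening": finger opening in mm.
Only numpy, scipy, OpenCV 4.12 (cv2) and the standard library are available. Lean on these libraries where they do the work, as an engineer would, in place of code of your own. Each camera call takes 0.05 s, during which the arm holds its last target.

## Working session

There is one attempt and no reset: what is moved stays moved. The work goes in short steps, Python scripts to look and compute and a tool call to move; the robot and the scene stay as the last step left them, time stands still between calls to the robot, and variables do not carry over. Pictures are saved under pics/ and viewed, and the job is handed in when it is done.

Besides the shell and the picture viewer there is one more tool, called in YAML: its name, and indented under it one key for each argument. carry_out: Moves the arm, as the interface text tells. Its arguments: {"type":"object","properties":{"plan":{"type":"string"},"newtons":{"type":"number"}},"required":["plan"]}

```bash
ls; mkdir -p pics
cat > h.py <<'E'
import numpy as np,cv2
from cell import arm,cams
from scipy.spatial.transform import Rotation as R
def shot(n,f):
    im=cams.read_camera(n); cv2.imwrite('pics/'+f,im); return im
def K(p): 
    return 192/np.tan(np.radians(p['fovy'])/2)
def proj(n,X):
    p=cams.camera_params(n);f=K(p);c=(np.array(p['view'])@np.append(X,1))[:3]
    return np.array([p['cx']+f*c[0]/c[2],p['cy']+f*c[1]/c[2]])
def ray(n,u,v):
    p=cams.camera_params(n);f=K(p);V=np.linalg.inv(np.array(p['view']))
    d=V[:3,:3]@np.array([(u-p['cx'])/f,(v-p['cy'])/f,1]);return V[:3,3],d/np.linalg.norm(d)
def wray(u,v,pos,rpy):
    p=cams.camera_params('wrist');f=K(p);H=np.array(p['hand_eye'])
    du,dv=u-p['cx'],v-p['cy'];r=np.hypot(du,dv);t=r/f
    d=np.array([np.sin(t)*du/r,np.sin(t)*dv/r,np.cos(t)])
    Rt=R.from_euler('xyz',rpy).as_matrix()
    return Rt@H[:3,3]+np.array(pos),Rt@H[:3,:3]@d
def atz(o,d,z): return o+d*(z-o[2])/d[2]
def tri(rs):
    A=np.zeros((3,3));b=np.zeros(3)
    for o,d in rs:
        d=d/np.linalg.norm(d);P=np.eye(3)-np.outer(d,d);A+=P;b+=P@o
    X=np.linalg.solve(A,b)
    return X,[np.linalg.norm((np.eye(3)-np.outer(d,d)/(d@d))@(X-o)) for o,d in rs]
E
python3 - <<'E'
from h import *
print(arm.observe(), arm.grip_depth)
for n in ['scene','top','wrist']:
    print(n,cams.camera_params(n)); shot(n,n+'0.png')
E
```

```text
pics
{'time_s': 0.0, 'q': array([ 1.12101583e+00,  2.76599589e-01,  1.50613649e+00,  2.67290655e-05,
        1.36071055e+00, -1.20970588e-01]), 'joint_velocities': array([ 0.00125192,  0.00109711,  0.00068064, -0.00089186,  0.00025773,
       -0.00271366]), 'joint_torque': array([-3.45829849e-04, -4.16761100e+01, -2.45811599e+01, -3.13081737e-04,
        1.12637656e-02,  1.91119636e-05]), 'tool_pos': array([185.42394906, 543.71931083, 230.43576569]), 'orientation': array([-3.13975538e+00, -2.49669533e-04,  2.81277692e+00]), 'ft_force': array([ 0.91048467, -0.71210617, -0.82789639]), 'torque': array([-0.02877357, -0.01305458,  0.04432836]), 'opening': 86.02543022995407} 18.700000000000003
scene {'fovy': 44.86969402226794, 'cx': 254.18861606877007, 'cy': 197.92313232119162, 'view': array([[-7.72262404e-01,  6.35287372e-01, -4.55356917e-03,
         4.28412762e+02],
       [ 5.58330904e-01,  6.75258653e-01, -4.81967170e-01,
        -2.59442934e+02],
       [-3.03112819e-01, -3.74747524e-01, -8.76177443e-01,
         1.49503847e+03],
       [ 0.00000000e+00,  0.00000000e+00,  0.00000000e
[... 204 characters left out ...]
01],
       [-9.89763788e-01,  1.92278212e-03, -1.42702300e-01,
         5.61130528e+02],
       [ 1.42712029e-01,  6.61373297e-03, -9.89742156e-01,
         1.04153600e+03],
       [ 0.00000000e+00,  0.00000000e+00,  0.00000000e+00,
         1.00000000e+00]])}
wrist {'fovy': 65.70646984690485, 'cx': 256.9671778723688, 'cy': 190.25090903020424, 'hand_eye': array([[-6.93507115e-04, -9.66207517e-01, -2.57764532e-01,
         6.56180569e+01],
       [ 9.99999613e-01, -8.09777615e-04,  3.44913132e-04,
        -4.24012164e-01],
       [-5.41989608e-04, -2.57764192e-01,  9.66207704e-01,
        -1.42845312e+02],
       [ 0.00000000e+00,  0.00000000e+00,  0.00000000e+00,
         1.00000000e+00]])}
```

View pics/scene0.png

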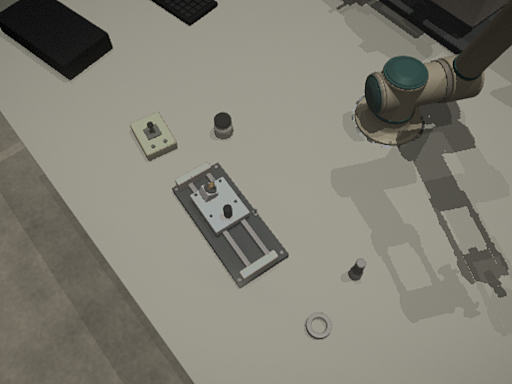

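View pics/top0.png

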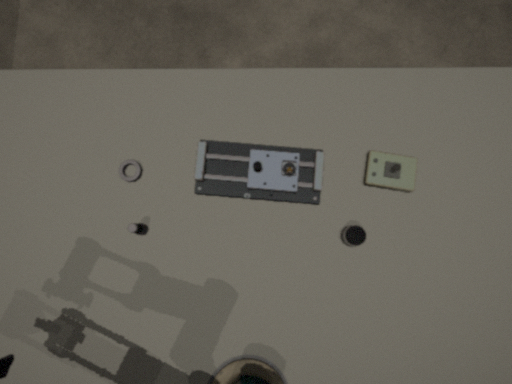

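View pics/wrist0.png

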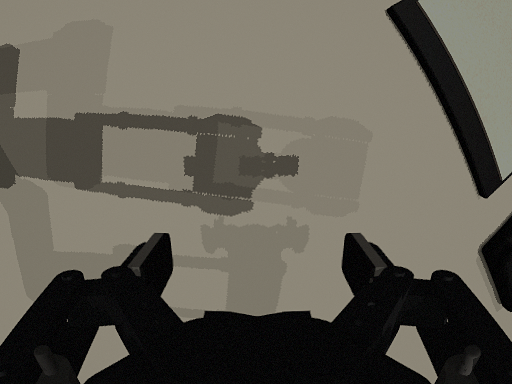

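Run:
```python
import cv2
a=cv2.imread('pics/top0.png')[130:215,185:335]; b=cv2.resize(a,None,fx=5.3,fy=5.3,interpolation=cv2.INTER_CUBIC)
cv2.imwrite('pics/t1.png',cv2.convertScaleAbs(b,alpha=1.6))
a=cv2.imread('pics/scene0.png')[155:290,165:295]; b=cv2.resize(a,None,fx=4.4,fy=4.4,interpolation=cv2.INTER_CUBIC)
cv2.imwrite('pics/s1.png',cv2.convertScaleAbs(b,alpha=1.6))
a=cv2.imread('pics/scene0.png')[250:290,335:380]; b=cv2.resize(a,None,fx=8,fy=8,interpolation=cv2.INTER_CUBIC)
a2=cv2.imread('pics/top0.png')[215:245,115:160]; b2=cv2.resize(a2,None,fx=8,fy=8,interpolation=cv2.INTER_CUBIC)
cv2.imwrite('pics/c1.png',cv2.convertScaleAbs(cv2.vconcat([b,b2]),alpha=1.6))
```

```text
(no output)
```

View pics/t1.png

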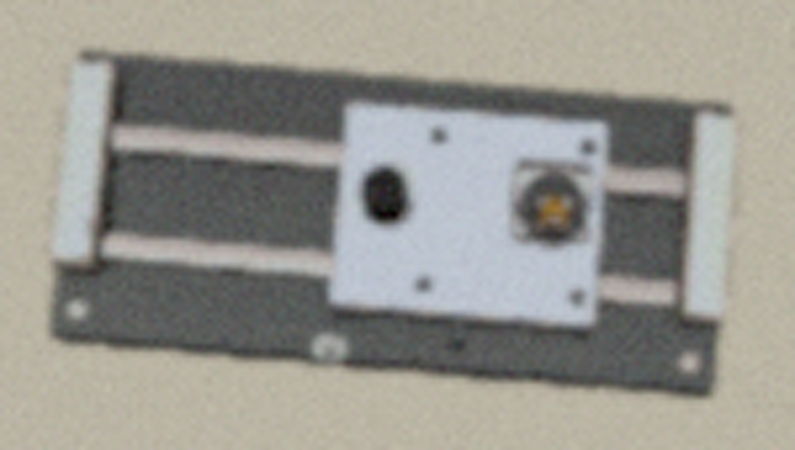

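View pics/s1.png

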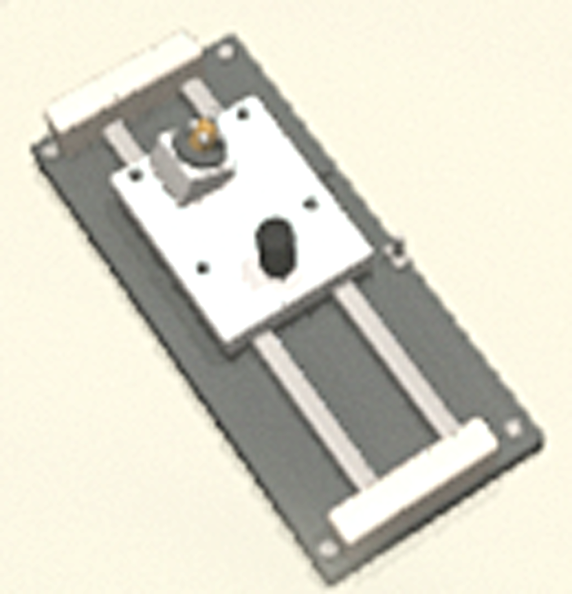

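View pics/c1.png

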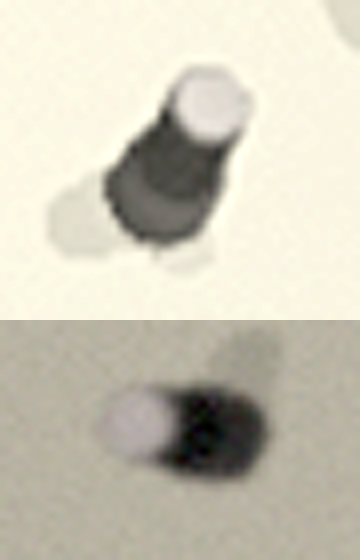

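Run:
```python
from h import *
def T(s,t): return ray('scene',*s),ray('top',*t)
def c(p,k,o): return (p[0]/k+o[0],p[1]/k+o[1])
S=lambda x,y:c((x,y),4.4,(165,155)); Tp=lambda x,y:c((x,y),5.3,(185,130))
print('coup end',tri(T(c((211,103),8,(335,250)),c((140,105),8,(115,215)))))
print(atz(*ray('top',*c((140,105),8,(115,215))),90),atz(*ray('scene',*c((211,103),8,(335,250))),90))
print('knob',tri(T(S(276,248),Tp(384,195))), atz(*ray('top',*Tp(384,195)),82),atz(*ray('scene',*S(276,248)),82))
print('post foot', [atz(*r,18) for r in T(S(398,258),Tp(330,350))])
print('carr corners top',[atz(*ray('top',*Tp(*q)),55) for q in [(346,103),(608,122),(597,327),(330,303)]])
print('carr corners scene',[atz(*ray('scene',*S(*q)),55) for q in [(110,172),(262,97),(377,253),(229,343)]])
print('pointer', atz(*ray('top',*Tp(458,344)),40))
print('nip tip',tri(T(S(205,130),Tp(552,207))))
```

```text
coup end (array([457.04235809, 305.42473506,  79.33111264]), [np.float64(1.1093801796314675), np.float64(1.1093801796313738)])
[457.26588608 301.10246964  90.        ] [460.74154259 307.68435134  90.        ]
knob (array([624.82150495, -28.19719642,  71.2183768 ]), [np.float64(1.0214849382749975), np.float64(1.021484938274937)]) [623.26464289 -28.96915441  82.        ] [627.12224499 -22.6461998   82.        ]
post foot [array([553.85159619,   4.64860592,  18.        ]), array([5.51689580e+02, 3.93121339e-01, 1.80000000e+01])]
carr corners top [array([678.66569372,  -8.86435015,  55.        ]), array([ 667.98756805, -147.28484035,   55.        ]), array([ 558.60033753, -139.68599789,   55.        ]), array([571.52684727,  -0.62955557,  55.        ])]
carr corners scene [array([ 667.6984484 , -144.45897514,   55.        ]), array([ 559.27408286, -127.05233605,   55.        ]), array([573.55690112,   8.18122336,  55.        ]), array([681.47589744,  -1.56959684,  55.        ])]
pointer [551.83848063 -67.78849716  40.        ]
nip tip (array([ 613.91292942, -113.07981321,   91.03517676]), [np.float64(1.4921973333841603), np.float64(1.4921973333843535)])
```

carry_out:
  plan: "43.5 -57.2 -3 14 6;43.5 -57.2 -3 14 6;43.5 -57.2 -3 14 6;43.5 -57.2 -3 14 6;43.5 -57.2 -3 14 6;43.5 -57.2 -3 14 6;43.5 -57.2 -3 14 6;43.5 -57.2 -3 14 6;43.5 -57.2 -3 14 6;43.5 -57.2 -3 14 6;43.5 -57.2 -3 14 6;43.5 -57.2 -3 14 6;43.5 -57.2 -3 14 6;43.5 -57.2 -3 14 6;43.5 -57.2 -3 14 6;43.5 -57.2 -3 14 6;43.5 -57.2 -3 14 6;43.5 -57.2 -3 14 6;43.5 -57.2 -3 14 6"

```text
time_s: 2.05
tool_pos: [619.8, -26.2, 201.7]
orientation: [3.141, -0.0, 3.059]
ft_force: [0.5, 0.1, -0.7]
opening: 60.0
```

Run:
```python
from h import *
s=arm.observe();print(s['time_s'],s['tool_pos'],s['orientation'],s['q'],s['ft_force'])
im=shot('wrist','w1.png')
cv2.imwrite('pics/w1b.png',cv2.convertScaleAbs(cv2.resize(im,None,fx=1.56,fy=1.56,interpolation=cv2.INTER_CUBIC),alpha=1.5))
```

```text
2.05 [619.7597447  -26.15517078 201.73100969] [ 3.14105784e+00 -2.23216672e-04  3.05890758e+00] [-1.54597049e-01  3.60662832e-01  1.45264502e+00  5.32953216e-04
  1.32854591e+00 -1.64283616e+00] [ 0.48718103  0.13455648 -0.71165393]
```

View pics/w1b.png

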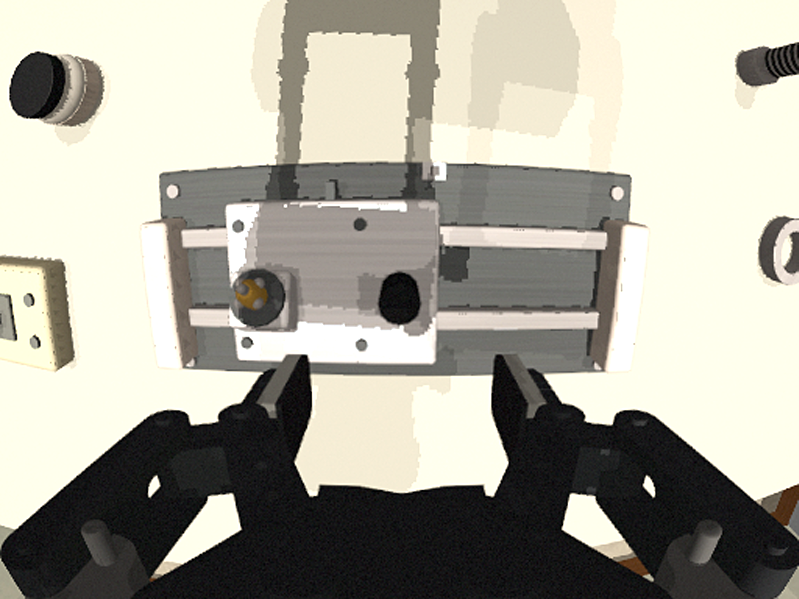

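Run:
```python
import cv2
im=cv2.imread('pics/w1.png')
a=im[95:145,130:310]; cv2.imwrite('pics/w1c.png',cv2.convertScaleAbs(cv2.resize(a,None,fx=4.4,fy=4.4,interpolation=cv2.INTER_CUBIC),alpha=2))
a=im[160:240,135:305]; cv2.imwrite('pics/w1d.png',cv2.convertScaleAbs(cv2.resize(a,None,fx=4.6,fy=4.6,interpolation=cv2.INTER_CUBIC),alpha=2))
```

```text
(no output)
```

View pics/w1c.png

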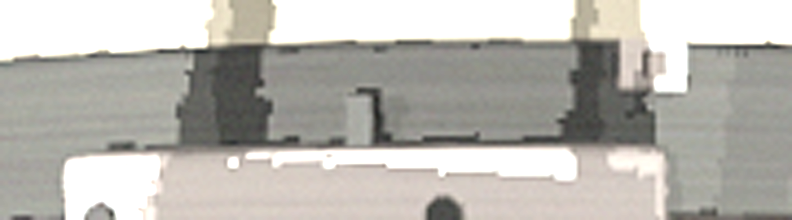

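View pics/w1d.png

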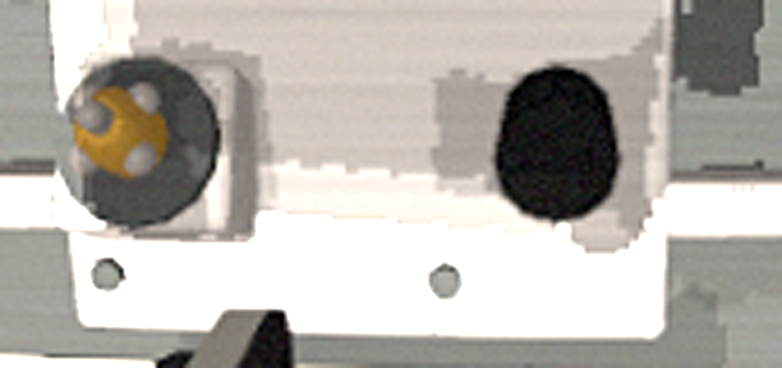

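Run:
```python
from h import *
pos=[619.76,-26.16,201.73];rpy=[3.14106,-.000223,3.05891]
W=lambda p,k,o:wray(p[0]/k+o[0],p[1]/k+o[1],pos,rpy)
c=lambda x,y:W((x,y),4.4,(130,95)); d=lambda x,y:W((x,y),4.6,(135,160))
for z in (20,30,40,45): print(z,'ptr',atz(*c(359,94),z)[:2],'post',atz(*c(654,65),z)[:2])
print('corners z55',[atz(*q,55).round(1) for q in (c(65,157),c(664,150),d(660,337),d(80,325))])
print('knobtop',atz(*d(557,161),100))
print('flange c',[atz(*d(143,142),z) for z in (65,75,85)])
print('stem tip',[atz(*d(92,113),z) for z in (80,90,100)])
```

```text
20 ptr [553.49402851 -70.22650941] post [552.85618458   2.88737465]
30 ptr [553.51786754 -68.71480257] post [552.89967433   2.14658663]
40 ptr [553.54170657 -67.20309572] post [552.94316407   1.4057986 ]
45 ptr [553.55362608 -66.4472423 ] post [552.96490894   1.03540459]
corners z55 [array([ 559.3, -135.6,   55. ]), array([572. ,   1.1,  55. ]), array([680.1,  -8.4,  55. ]), array([ 667.5, -145.7,   55. ])]
knobtop [623.4308244  -27.36690327 100.        ]
flange c [array([ 621.61518396, -118.05506239,   65.        ]), array([ 619.20639969, -114.58938362,   75.        ]), array([ 616.79761543, -111.12370485,   85.        ])]
stem tip [array([ 610.90021666, -123.10432913,   80.        ]), array([ 608.75983909, -119.25134326,   90.        ]), array([ 606.61946152, -115.39835739,  100.        ])]
```

carry_out:
  plan: "0.35 -0.05 -4.5 -0.5 4.5;0.35 -0.05 -9 -0.5 4.5;0.35 -0.05 -11 -0.5 4.5;0.35 -0.05 -13 -0.5 4.5;0.35 -0.05 -13.1 -0.5 4.5;0.35 -0.05 -13.1 -0.5 1.5;0.35 -0.05 -13.1 -0.5 1.5;0.35 -0.05 -13.1 -0.5 1.5;0.35 -0.05 -13.1 -0.5 1.5;0.35 -0.05 -13.1 -0.5 1.5"
  newtons: 30

```text
time_s: 3.1
tool_pos: [624.8, -27.8, 71.7]
orientation: [3.141, 0.002, 3.048]
ft_force: [-1.3, 3.2, 4.8]
opening: 23.1
```

Run:
```python
from h import *
s=arm.observe();print(s['time_s'],s['tool_pos'],s['orientation'],s['opening'],s['ft_force'])
```

```text
3.1 [624.83831951 -27.8428982   71.65369369] [3.14077261e+00 2.03607538e-03 3.04835579e+00] 23.07506699692897 [-1.29549823  3.17107495  4.79465824]
```

carry_out:
  plan: "0.06 0.7 0 0 1.5;0.13 1.4 0 0 1.5;0.19 2.1 0 0 1.5;0.26 2.8 0 0 1.5;0.32 3.5 0 0 1.5;0.39 4.2 0 0 1.5;0.45 4.9 0 0 1.5;0.52 5.6 0 0 1.5;0.57 6.2 0 0 1.5;0.61 6.6 0 0 1.5;0.61 6.6 0 0 1.5;0.61 6.6 0 0 1.5"

```text
time_s: 4.3
tool_pos: [630.7, 37.4, 71.7]
orientation: [-3.141, 0.002, 3.049]
ft_force: [-1.7, 0.3, 6.7]
opening: 22.7
```

Run:
```python
from h import *
s=arm.observe();print(s['time_s'],s['tool_pos'],s['orientation'],s['opening'],s['ft_force'])
im=shot('wrist','w2.png')
cv2.imwrite('pics/w2b.png',cv2.convertScaleAbs(cv2.resize(im,None,fx=1.5,fy=1.5,interpolation=cv2.INTER_CUBIC),alpha=1.6))
```

```text
4.3 [630.70746829  37.38224452  71.65167664] [-3.14071849e+00  1.57579320e-03  3.04873255e+00] 22.72940329432794 [-1.71629611  0.34852527  6.65315103]
```

View pics/w2b.png

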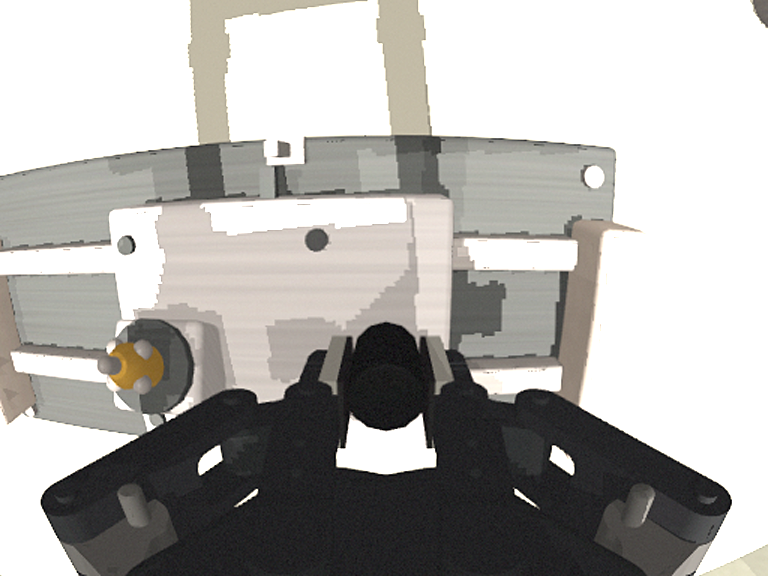

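Run:
```python
import cv2
im=cv2.imread('pics/w2.png')
a=im[85:140,150:230]; cv2.imwrite('pics/w2c.png',cv2.convertScaleAbs(cv2.resize(a,None,fx=10,fy=10,interpolation=cv2.INTER_CUBIC),alpha=1.3))
```

```text
(no output)
```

View pics/w2c.png

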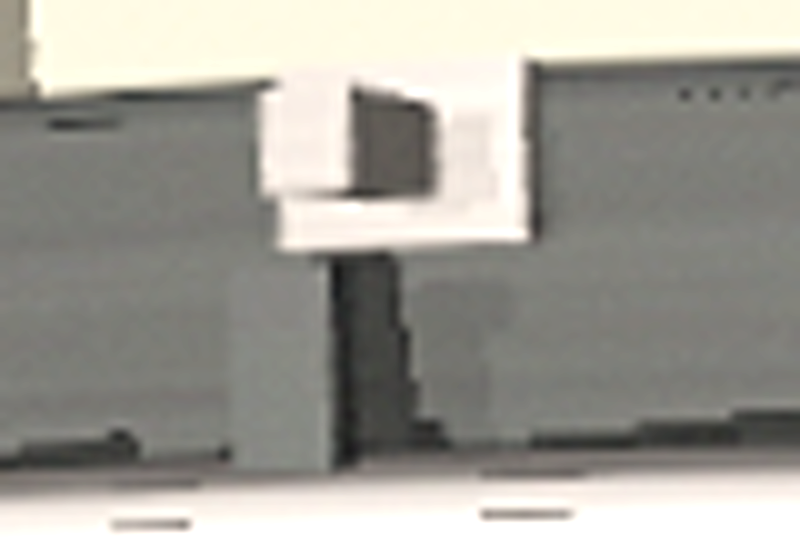

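Run:
```python
from h import *
pos=[630.71,37.38,71.65];rpy=[-3.14072,.00158,3.04873]
g=np.radians(-5.2); ey=np.array([-np.sin(g),np.cos(g)]); ex=np.array([np.cos(g),np.sin(g)])
Y=lambda X:(X[:2]@ey).round(2); XX=lambda X:(X[:2]@ex).round(2)
c=lambda x,y:wray(x/10+150,y/10+85,pos,rpy)
b=lambda x,y:wray(x/1.5,y/1.5,pos,rpy)
for z in (10,15,20,25,30,35,40,45,50): print(z,'post base R',Y(atz(*c(436,190),z)),'top R',Y(atz(*c(350,190),z)),'ptr tip c',Y(atz(*c(281,270),z)),XX(atz(*c(281,255),z)),'foot c',Y(atz(*c(402,220),z)))
cor=[atz(*q,55) for q in (b(110,210),b(452,198))]
print([ (Y(q),XX(q)) for q in cor], np.mean([Y(q) for q in cor]))
# w1
pos1=[619.76,-26.16,201.73];rpy1=[3.14106,-.000223,3.05891]
for z in (30,35,40,45,50): print(z,Y(atz(*wray(359/4.4+130,105/4.4+95,pos1,rpy1),z)))
print('knob y',Y(np.array(pos)))
```

```text
10 post base R 50.69 top R 44.56 ptr tip c 39.45 556.15 foot c 48.24
15 post base R 51.76 top R 45.78 ptr tip c 40.79 556.22 foot c 49.37
20 post base R 52.83 top R 46.99 ptr tip c 42.13 556.28 foot c 50.49
25 post base R 53.89 top R 48.21 ptr tip c 43.47 556.34 foot c 51.62
30 post base R 54.96 top R 49.43 ptr tip c 44.81 556.41 foot c 52.75
35 post base R 56.03 top R 50.64 ptr tip c 46.16 556.47 foot c 53.87
40 post base R 57.09 top R 51.86 ptr tip c 47.5 556.54 foot c 55.0
45 post base R 58.16 top R 53.08 ptr tip c 48.84 556.6 foot c 56.13
50 post base R 59.23 top R 54.29 ptr tip c 50.18 556.67 foot c 57.25
[(np.float64(-18.41), np.float64(569.37)), (np.float64(118.11), np.float64(569.24))] 49.85
30 -18.29
35 -17.54
40 -16.78
45 -16.03
50 -15.28
knob y 94.39
```

carry_out:
  plan: "0 0 0 0 4.5;0 0 0 0 4.5;0 0 0 0 4.5;0 0 2.5 0 4.5;0 0 5 0 4.5;-0.4 -4.5 5.5 0 4.5;-0.4 -4.5 5.5 0 4.5;-0.4 -4.5 5.5 0 4.5;-0.4 -4.5 5.5 0 4.5"

```text
time_s: 5.25
tool_pos: [625.9, -6.8, 124.7]
orientation: [3.141, -0.001, 3.048]
ft_force: [0.1, -0.1, 0.6]
opening: 45.0
```

Run:
```python
from h import *
s=arm.observe();print(s['time_s'],s['tool_pos'],s['orientation'],s['opening'],s['ft_force'])
im=shot('wrist','w3.png')
cv2.imwrite('pics/w3b.png',cv2.convertScaleAbs(cv2.resize(im,None,fx=1.5,fy=1.5,interpolation=cv2.INTER_CUBIC),alpha=1.6))
a=im[80:160,220:300]; cv2.imwrite('pics/w3c.png',cv2.convertScaleAbs(cv2.resize(a,None,fx=7.5,fy=7.5,interpolation=cv2.INTER_CUBIC),alpha=1.3))
```

```text
5.25 [625.86317388  -6.76295208 124.6762652 ] [ 3.14087608e+00 -1.28733161e-03  3.04820812e+00] 44.98140629320402 [ 0.06351072 -0.12441634  0.62441186]
```

View pics/w3b.png

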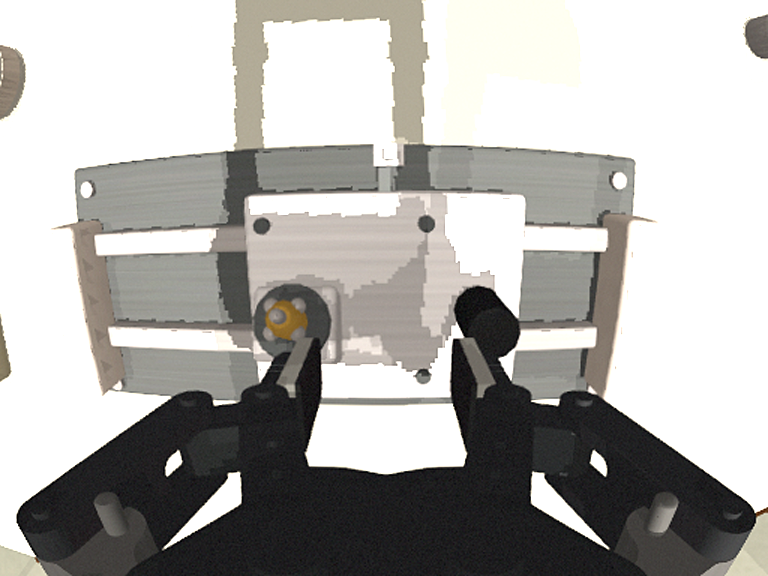

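View pics/w3c.png

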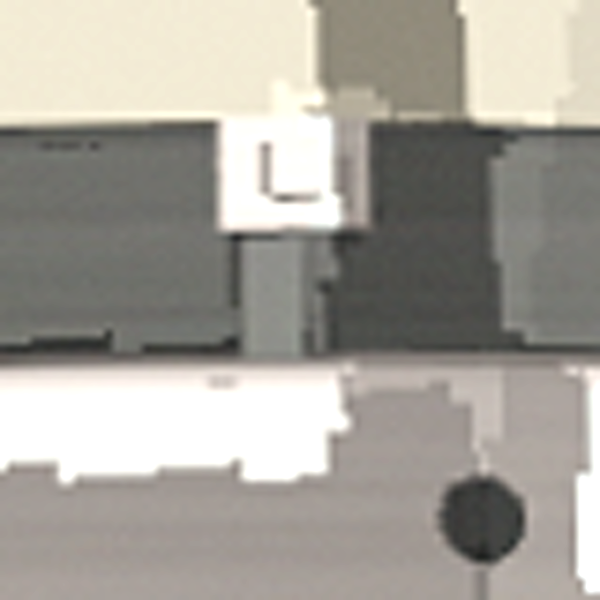

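carry_out:
  plan: "0.4 4.5 0 0 4.5;0.4 4.5 -0.5 0 4.5;0.4 4.5 -3 0 4.5;0.4 4.5 -5.5 0 4.5;0.4 4.5 -5.5 0 1.5;0.4 4.5 -5.5 0 1.5;0.4 4.5 -5.5 0 1.5;0.4 4.5 -5.5 0 1.5;0.41 4.6 -5.5 0 1.5;0.42 4.7 -5.5 0 1.5;0.42 4.75 -5.5 0 1.5;0.42 4.75 -5.5 0 1.5;0.42 4.75 -5.5 0 4.5;0.42 4.75 -5.5 0 4.5;0.42 4.75 -5.5 0 4.5;0.42 4.75 -2.5 0 4.5;0.42 4.75 0 0 4.5;0 0.2 0 0 4.5;0 0.2 0 0 4.5;0 0.2 0 0 4.5"

```text
time_s: 7.3
tool_pos: [627.8, -6.0, 127.7]
orientation: [3.141, 0.005, 3.046]
ft_force: [0.1, 0.4, 0.8]
opening: 45.1
```

Run:
```python
from h import *
s=arm.observe();print(s['time_s'],s['tool_pos'],s['orientation'],s['opening'],s['ft_force'])
im=shot('wrist','w4.png')
a=im[80:160,220:300]; b=cv2.resize(im[170:260,150:240],None,fx=4,fy=4,interpolation=cv2.INTER_CUBIC)
cv2.imwrite('pics/w4c.png',cv2.convertScaleAbs(cv2.resize(a,None,fx=7.5,fy=7.5,interpolation=cv2.INTER_CUBIC),alpha=1.2))
cv2.imwrite('pics/w4d.png',cv2.convertScaleAbs(cv2.resize(im[190:250,160:225],None,fx=9,fy=9,interpolation=cv2.INTER_CUBIC),alpha=1.5))
```

```text
7.3 [627.7750988   -6.00037645 127.69986084] [3.14098309 0.00502286 3.04649378] 45.110062379870826 [0.13739268 0.43108048 0.76551879]
```

View pics/w4c.png

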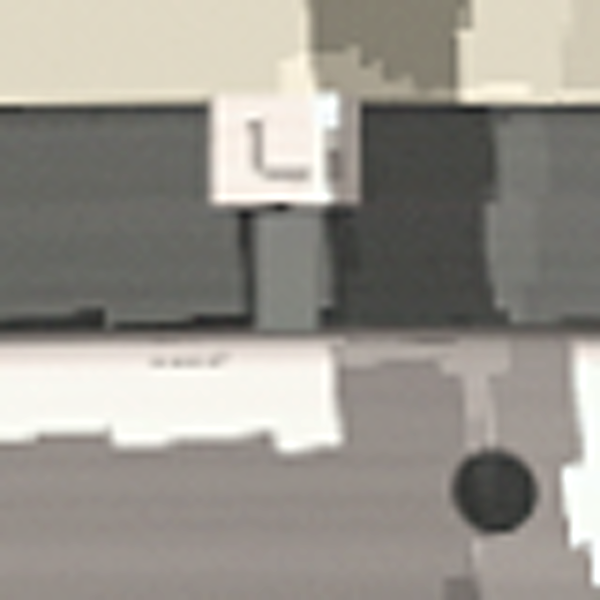

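View pics/w4d.png

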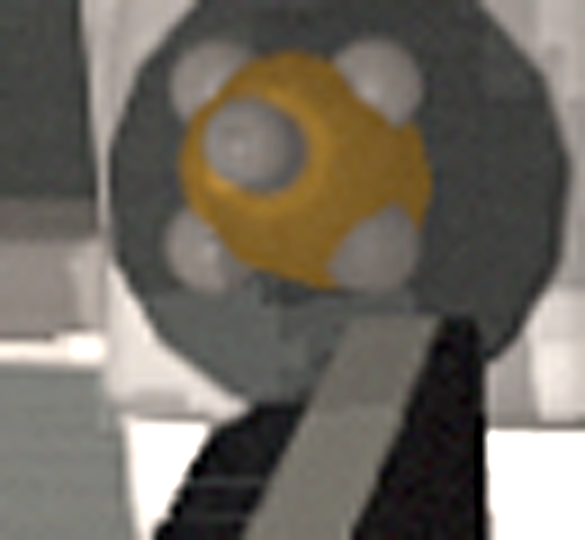

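Run:
```python
from h import *
from scipy.optimize import least_squares
g=np.radians(-5.2); ey=np.array([-np.sin(g),np.cos(g),0]); ex=np.array([np.cos(g),np.sin(g),0])
P={1:([619.76,-26.16,201.73],[3.14106,-.000223,3.05891],68.0),2:([630.71,37.38,71.65],[-3.14072,.00158,3.04873],2.5),
3:([625.86,-6.76,124.68],[3.14088,-.00129,3.04821],2.5),4:([627.78,-6.0,127.7],[3.14098,.00502,3.04649],0)}
obs={'pin':{1:(155,184.6),2:(72,243.3),3:(186,211.3),4:(187.8,206.1)},'fl':{1:(166.1,190.9),3:(194.7,214.7)},
 'knob':{1:(256.1,195)},}
def rel(k,uv):
    pos,rpy,s=P[k]; o,d=wray(*uv,pos,rpy); return o+s*ey,d
for n in ('pin','fl'):
    X,e=tri([rel(k,u) for k,u in obs[n].items()]); print(n,X.round(1),'guide X,Y',(X@ex).round(1),(X@ey).round(1),np.round(e,1))
# joint fit of O with tilt 25
t=np.radians(25);ax=-np.sin(t)*ex+np.array([0,0,np.cos(t)])
rs=[(rel(k,u),29) for k,u in obs['pin'].items()]+[(rel(k,u),0) for k,u in obs['fl'].items()]
def res(O):
    r=[]
    for (o,d),h in rs:
        X=O+h*ax-o; d=d/np.linalg.norm(d); r+=list(X-d*(X@d))
    return r
f=least_squares(res,[620,-50,75]);print('O',f.x.round(1),'guide',(f.x@ex).round(1),(f.x@ey).round(1),np.array(f.fun).reshape(-1,3).round(1).tolist())
print('knob guide X',(np.array([623.4,-27.4,0])@ex))
# project scene/top prediction now
for h in (0,20,29): print(h,proj('scene',f.x+h*ax),proj('top',f.x+h*ax))
shot('scene','scene1.png');im=shot('top','top1.png')
```

```text
pin [611.8 -45.3 106.1] guide X,Y 613.4 10.3 [0.3 0.2 0.6 0.5]
fl [627.3 -49.6  67.9] guide X,Y 629.2 7.5 [0.3 0.3]
O [624.1 -46.4  79.6] guide 625.7 10.4 [[0.3, 0.2, 0.0], [0.1, 0.1, -0.1], [-0.5, -0.3, -0.1], [-0.0, 0.6, -0.2], [-0.3, -1.0, 0.3], [0.4, 0.4, 0.0]]
knob guide X 623.3176667946151
0 [223.26690737 205.08220514] [263.84985142 166.67076445]
20 [225.51695959 200.31557541] [263.66823176 168.35792545]
29 [226.54568771 198.13626331] [263.58428769 169.13772624]
```

carry_out:
  plan: "0 0 4 0 7;-4 8 6 0 7;-17 31 6 0 7;-17 31 6 0 7;-17 31 6 0 7;-17 31 6 0 7;-17 31 6 0 7;-17 31 6 0 7;-17 31 6 0 7;-17 31 6 0 7;-17 31 6 0 7;-17 31 6 0 7"

```text
time_s: 8.65
tool_pos: [457.1, 303.7, 185.2]
orientation: [-3.141, 0.0, 3.047]
ft_force: [0.1, -0.4, 0.6]
opening: 69.5
```

Run:
```python
from h import *
s=arm.observe();print(s['time_s'],s['tool_pos'],s['orientation'],s['opening'],s['ft_force'])
im=shot('wrist','w5.png')
cv2.imwrite('pics/w5b.png',cv2.convertScaleAbs(cv2.resize(im,None,fx=1.5,fy=1.5,interpolation=cv2.INTER_CUBIC),alpha=1.6))
```

```text
8.65 [457.05973298 303.67887586 185.18633318] [-3.14112660e+00  1.76280794e-04  3.04700528e+00] 69.47705014033528 [ 0.07914893 -0.37256614  0.62101519]
```

View pics/w5b.png

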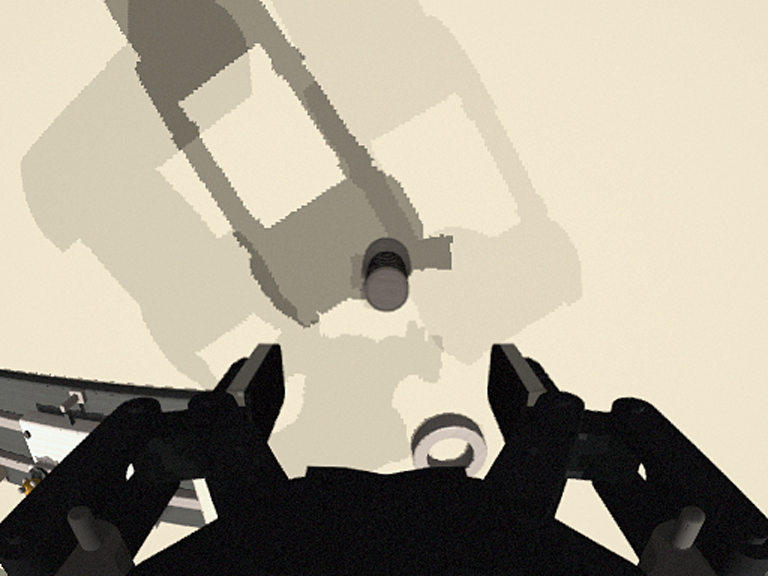

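Run:
```python
from h import *
pos=[457.06,303.68,185.19];rpy=[-3.14113,.000176,3.047]
print(atz(*wray(386/1.5,288/1.5,pos,rpy),90), atz(*wray(387/1.5,258/1.5,pos,rpy),27))
```

```text
[456.42114427 303.79014145  90.        ] [452.33976037 304.96649212  27.        ]
```

carry_out:
  plan: "-0.1 0 -5 0 6;-0.1 0 -9.5 0 5;-0.1 0 -13 0 5;-0.1 0 -14.7 0 5;-0.1 0 -14.7 0 5;-0.1 0 -14.7 0 2;-0.1 0 -14.7 0 2;-0.1 0 -14.7 0 2;-0.1 0 -14.7 0 2;-0.1 0 -14.7 0 2"
  newtons: 20

```text
time_s: 9.7
tool_pos: [456.3, 305.0, 39.6]
orientation: [3.14, 0.003, 3.049]
ft_force: [0.8, -1.1, 5.1]
opening: 24.1
```

Run:
```python
from h import *
s=arm.observe();print(s['time_s'],s['tool_pos'],s['orientation'],s['opening'],s['ft_force'],s['torque'])
im=shot('wrist','w6.png')
cv2.imwrite('pics/w6b.png',cv2.convertScaleAbs(cv2.resize(im[120:300,160:350],None,fx=3.3,fy=3.3,interpolation=cv2.INTER_CUBIC),alpha=2.2))
```

```text
9.7 [456.27069974 304.99394228  39.57678092] [3.14042657e+00 2.55365567e-03 3.04866440e+00] 24.117980018946476 [ 0.75680738 -1.10282217  5.12661789] [-0.18918785 -0.09315524 -0.01528632]
```

View pics/w6b.png

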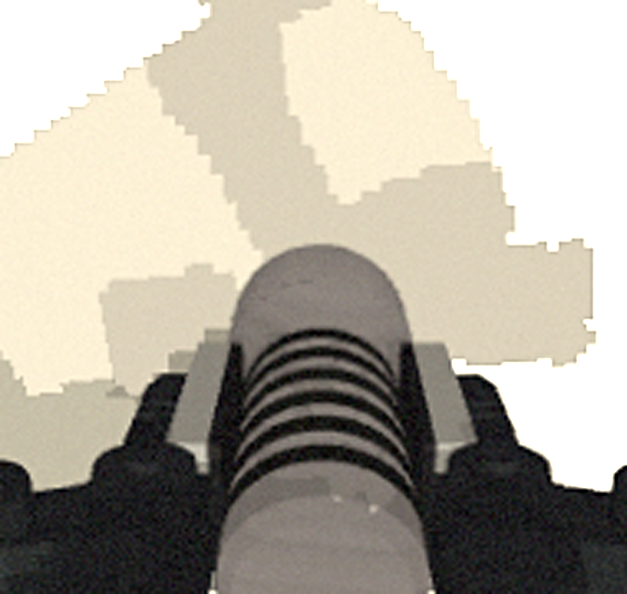

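carry_out:
  plan: "-0.4 0.04 0.07 0 2;-0.8 0.07 0.12 0 2;-1.15 0.1 0.16 0 2;-1.5 0.14 0.18 0 2;-1.8 0.16 0.18 0 2;-2.05 0.19 0.17 0 2;-2.3 0.21 0.15 0 2;-2.55 0.23 0.12 0 2;-2.65 0.24 0.1 0 2;-2.65 0.24 0.1 0 2"

```text
time_s: 10.75
tool_pos: [429.2, 307.3, 39.6]
orientation: [3.141, 0.001, 3.048]
ft_force: [1.1, -0.1, -0.4]
opening: 24.1
```

Run:
```python
from h import *
s=arm.observe();print(s['time_s'],s['tool_pos'],s['orientation'],s['opening'],s['ft_force'],s['torque'])
im=shot('wrist','w7.png')
cv2.imwrite('pics/w7b.png',cv2.convertScaleAbs(cv2.resize(im[100:300,160:350],None,fx=3,fy=3,interpolation=cv2.INTER_CUBIC),alpha=2.2))
im=shot('scene','s7.png')
cv2.imwrite('pics/s7b.png',cv2.convertScaleAbs(cv2.resize(im[200:310,300:450],None,fx=5,fy=5,interpolation=cv2.INTER_CUBIC),alpha=2.2))
```

```text
10.75 [429.16641467 307.31261097  39.61567382] [3.14099029e+00 9.52752978e-04 3.04846835e+00] 24.145784560694167 [ 1.10228874 -0.06982381 -0.38384072] [-0.0104278  -0.15230518 -0.03012381]
```

View pics/w7b.png

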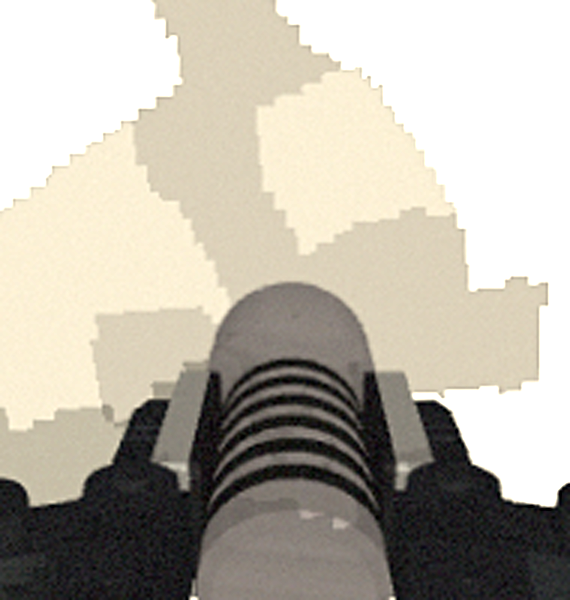

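View pics/s7b.png

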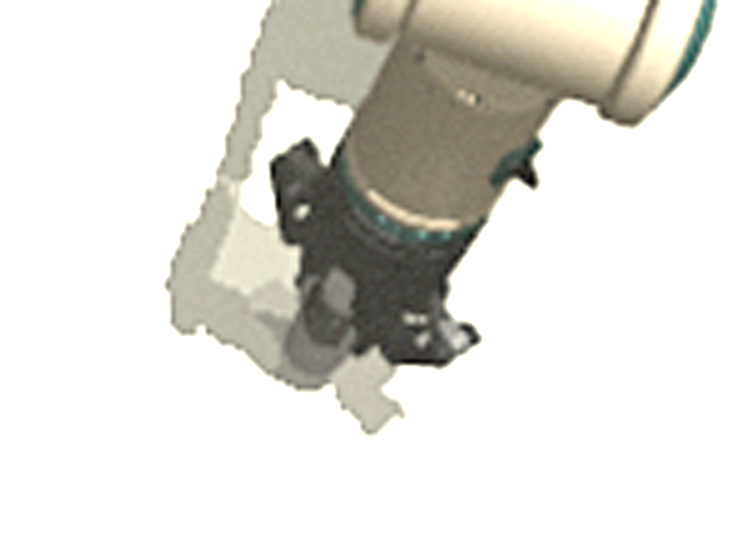

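Run:
```python
from h import *
g=np.radians(-5.2); ey=np.array([-np.sin(g),np.cos(g),0]); ex=np.array([np.cos(g),np.sin(g),0])
pos1=[619.76,-26.16,201.73];rpy1=[3.14106,-.000223,3.05891]
w=lambda u,v:wray(u/1.56,v/1.56,pos1,rpy1)
f=lambda X:(X@ex).round(1),
def pr(n,X): print(n,'X',(X@ex).round(1),'Y',(X@ey).round(1),'z',X[2].round(1))
S=lambda x,y:ray('scene',x/4.4+165,y/4.4+155); Tp=lambda x,y:ray('top',x/5.3+185,y/5.3+130)
for n,s,t in (('far L',(330,578),(80,52)),('front L',(543,440),(52,340)),('front R',(232,36),(712,393))):
    X,e=tri([S(*s),Tp(*t)]);pr(n,X);print(e)
for z in (10,14,18):
  pr('w far mid',atz(*w(560,374),z)); pr('w front L',atz(*w(631,176),z)); pr('w far R',atz(*w(190,370),z)); pr('screwFL',atz(*w(616,192),z))
pr('block inner top',atz(*w(608,225),40))
pr('block outer far',atz(*w(633,370),40))
im=cv2.imread('pics/w2.png')
cv2.imwrite('pics/w1e.png',cv2.convertScaleAbs(cv2.resize(cv2.imread('pics/w1.png')[200:250,270:430],None,fx=5,fy=5,interpolation=cv2.INTER_CUBIC),alpha=2))
```

```text
far L X 703.1 Y 204.5 z 11.4
[np.float64(0.7471327406684599), np.float64(0.7471327406686639)]
front L X 543.6 Y 203.1 z 1.9
[np.float64(0.13086566310240888), np.float64(0.1308656631024211)]
front R X 545.6 Y -157.3 z 4.4
[np.float64(0.7321001130444755), np.float64(0.7321001130445097)]
w far mid X 708.1 Y 161.9 z 10.0
w front L X 544.9 Y 208.2 z 10.0
w far R X 708.7 Y -148.1 z 10.0
screwFL X 558.4 Y 195.3 z 10.0
w far mid X 706.2 Y 160.3 z 14.0
w front L X 545.0 Y 206.0 z 14.0
w far R X 706.8 Y -146.0 z 14.0
screwFL X 558.4 Y 193.4 z 14.0
w far mid X 704.4 Y 158.7 z 18.0
w front L X 545.1 Y 203.9 z 18.0
w far R X 705.0 Y -143.9 z 18.0
screwFL X 558.3 Y 191.4 z 18.0
block inner top X 581.8 Y 175.6 z 40.0
block outer far X 693.5 Y 213.3 z 40.0
```

View pics/w1e.png

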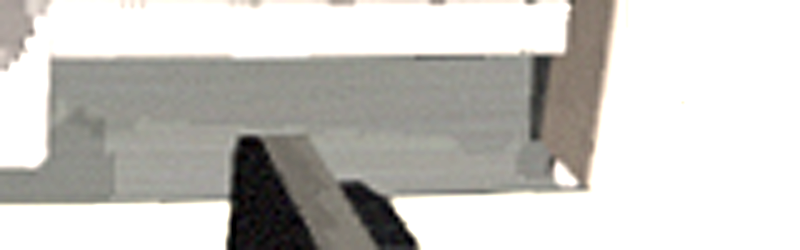

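carry_out:
  plan: "0 0 5 0 2;0 0 10 0 2;31.9 -22.4 10 0 2;31.9 -22.4 10 0 2;31.9 -22.4 10 0 2;31.9 -22.4 10 0 2;31.9 -22.4 10 0 2;31.9 -22.4 10 0 2;31.9 -22.4 10 0 2;31.9 -22.4 10 0 2;31.9 -22.4 10 0 2;31.9 -22.4 10 0 2;31.9 -22.4 6 0 2;31.9 -22.4 3 0 2;31.9 -22.4 0.6 0 2;31.9 -22.4 0.6 0 2"

```text
time_s: 12.45
tool_pos: [743.7, 84.4, 41.6]
orientation: [-3.141, -0.009, 3.05]
ft_force: [-0.8, 0.0, -1.2]
opening: 24.5
```

Run:
```python
from h import *
s=arm.observe();print(s['time_s'],s['tool_pos'],s['orientation'],s['opening'],s['ft_force'],s['torque'])
im=shot('wrist','w8.png')
cv2.imwrite('pics/w8b.png',cv2.convertScaleAbs(cv2.resize(im,None,fx=1.5,fy=1.5,interpolation=cv2.INTER_CUBIC),alpha=2))
im=shot('scene','s8.png')
cv2.imwrite('pics/s8b.png',cv2.convertScaleAbs(cv2.resize(im[150:300,160:310],None,fx=4,fy=4,interpolation=cv2.INTER_CUBIC),alpha=2))
```

```text
12.45 [743.65370173  84.4056311   41.5780591 ] [-3.14108906 -0.00870079  3.04976144] 24.450057287153985 [-0.83890964  0.03915101 -1.18992354] [-0.03168024  0.02914805 -0.05810777]
```

View pics/w8b.png

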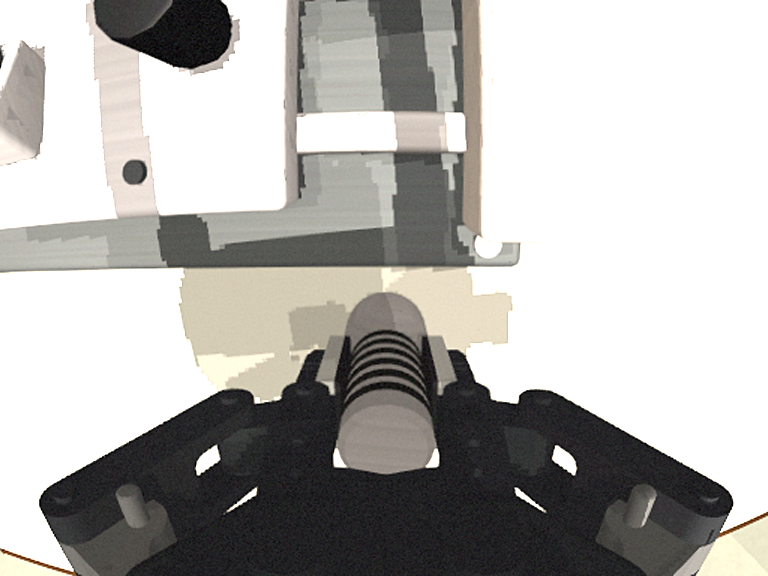

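View pics/s8b.png

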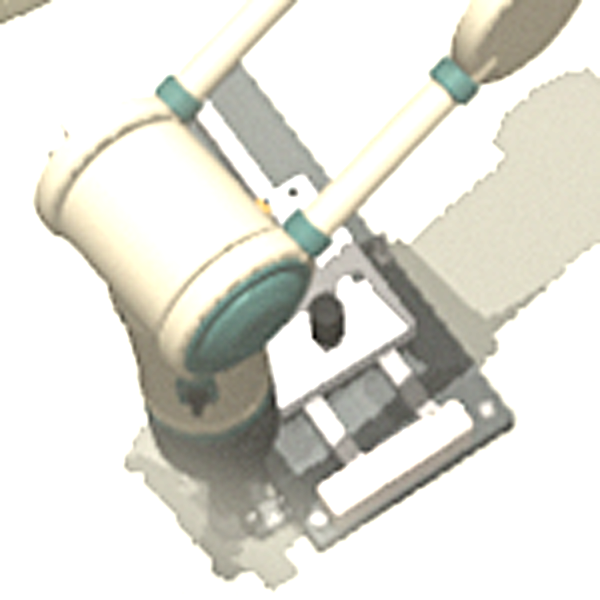

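carry_out:
  plan: "-0.4 0.04 0 0 2;-0.8 0.07 0 0 2;-1.2 0.11 0 0 2;-1.5 0.14 0 0 2;-1.8 0.16 0 0 2;-2.1 0.19 0 0 2;-2.4 0.22 0 0 2;-2.4 0.22 0 0 2"

```text
time_s: 13.35
tool_pos: [726.3, 85.0, 46.5]
orientation: [3.141, 0.006, 3.048]
ft_force: [5.1, -1.5, -1.4]
opening: 24.6
```

Run:
```python
from h import *
s=arm.observe();print(s['time_s'],s['tool_pos'],s['orientation'],s['opening'],s['ft_force'],s['torque'])
im=shot('wrist','w9.png')
cv2.imwrite('pics/w9b.png',cv2.convertScaleAbs(cv2.resize(im,None,fx=1.5,fy=1.5,interpolation=cv2.INTER_CUBIC),alpha=2))
```

```text
13.35 [726.34659597  85.01389912  46.52662975] [3.14129551 0.00633504 3.04838312] 24.5552480239505 [ 5.13734268 -1.46610012 -1.39243621] [-0.13029011 -0.93614512 -0.00956833]
```

View pics/w9b.png

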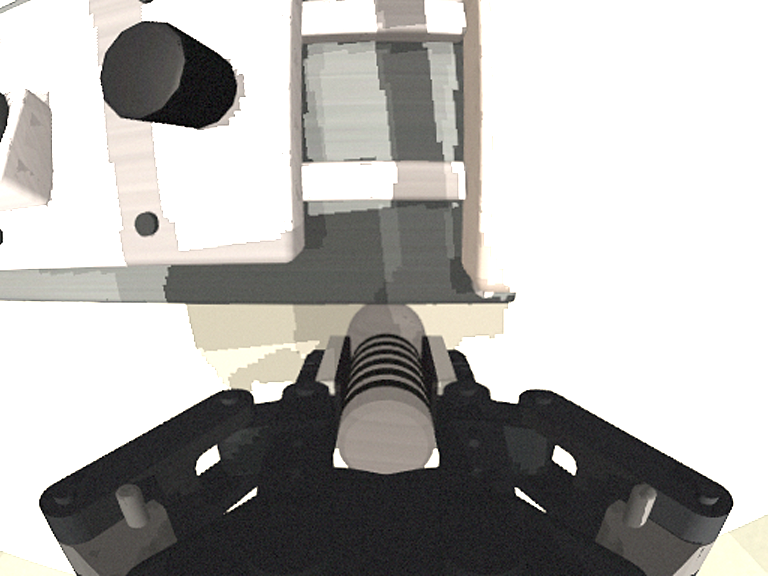

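carry_out:
  plan: "-0.3 0.03 0 0 2;-0.6 0.05 0 0 2;-0.9 0.08 0 0 2;-1.2 0.11 0 0 2;-1.4 0.13 0 0 2;-1.4 0.13 0 0 2"

```text
time_s: 14.0
tool_pos: [712.7, 86.4, 47.2]
orientation: [3.141, 0.007, 3.048]
ft_force: [5.6, -0.6, 2.5]
opening: 24.8
```

Run:
```python
from h import *
s=arm.observe();print(s['time_s'],s['tool_pos'],s['orientation'],s['opening'],s['ft_force'],s['torque'])
im=shot('wrist','w10.png')
cv2.imwrite('pics/w10b.png',cv2.convertScaleAbs(cv2.resize(im,None,fx=1.5,fy=1.5,interpolation=cv2.INTER_CUBIC),alpha=2))
```

```text
14.0 [712.67427341  86.42018623  47.20552893] [3.14102537 0.00694906 3.04839192] 24.75231940693638 [ 5.55164041 -0.64743164  2.501912  ] [-0.09323604 -1.00461163 -0.03011421]
```

View pics/w10b.png

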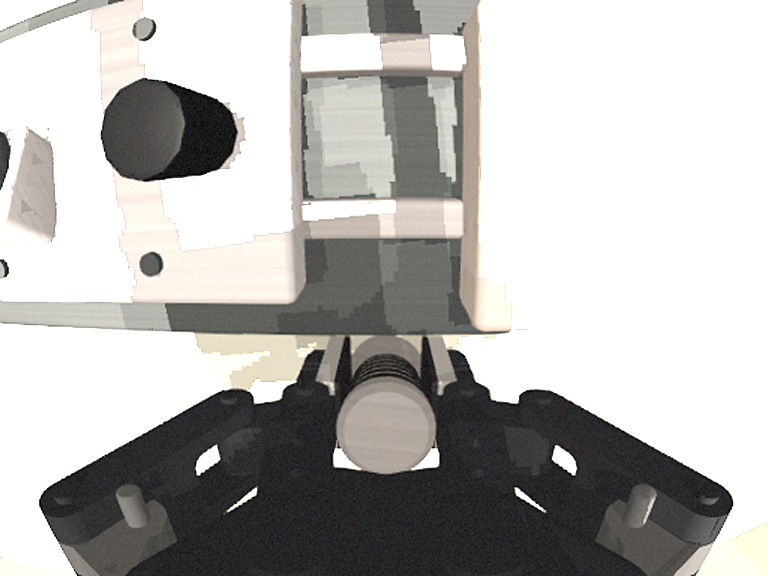

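```bash
cat >> h.py <<'E'
def wproj(Xt):
    p=cams.camera_params('wrist');f=K(p);H=np.linalg.inv(np.array(p['hand_eye']))
    c=(H@np.append(Xt,1))[:3]; t=np.arctan2(np.hypot(c[0],c[1]),c[2]);a=np.arctan2(c[1],c[0])
    return np.array([p['cx']+f*t*np.cos(a),p['cy']+f*t*np.sin(a)])
def disc(th,x0=0,L=33,gd=19,r=12.5):
    th=np.radians(th);c=np.array([x0+L*np.sin(th),0,-gd-L*np.cos(th)])
    e1=np.array([np.cos(th),0,np.sin(th)])
    q=[wproj(c+s*r*e1)[1] for s in (1,-1)]; cu=wproj(c)
    return cu,q
E
python3 - <<'E'
from h import *
for th in (0,10,15,20,25,30): 
    c,q=disc(th); print(th,(c*1.5).round(0),np.round(np.array(q)*1.5,0))
    th=np.radians(th)
    # rim of cup at 27mm above mouth => 30 below grip, toward +toolx side radius17
    X=np.array([0,0,-19.])+ -30*np.array([np.sin(th),0,-np.cos(th)])+17*np.array([np.cos(th),0,np.sin(th)])
    print('  cup shoulder',wproj(X)*1.5)
E
```

```text
0 [387. 448.] [405. 486.]
  cup shoulder [386.18401056 305.77748822]
10 [387. 428.] [379. 473.]
  cup shoulder [386.1713407  317.79796805]
15 [387. 417.] [366. 465.]
  cup shoulder [386.16743982 324.27489202]
20 [387. 405.] [354. 455.]
  cup shoulder [386.16509545 331.01364156]
25 [387. 394.] [342. 445.]
  cup shoulder [386.16426021 337.97942454]
30 [387. 382.] [330. 434.]
  cup shoulder [386.16488907 345.13895124]
```

Run:
```python
import cv2
o=[]
for n in (8,9,10):
    im=cv2.imread(f'pics/w{n}.png')[180:330,215:300]
    o.append(cv2.resize(im,None,fx=3.1,fy=4,interpolation=cv2.INTER_CUBIC))
cv2.imwrite('pics/cmp.png',cv2.convertScaleAbs(cv2.hconcat(o),alpha=2.5))
```

```text
(no output)
```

View pics/cmp.png

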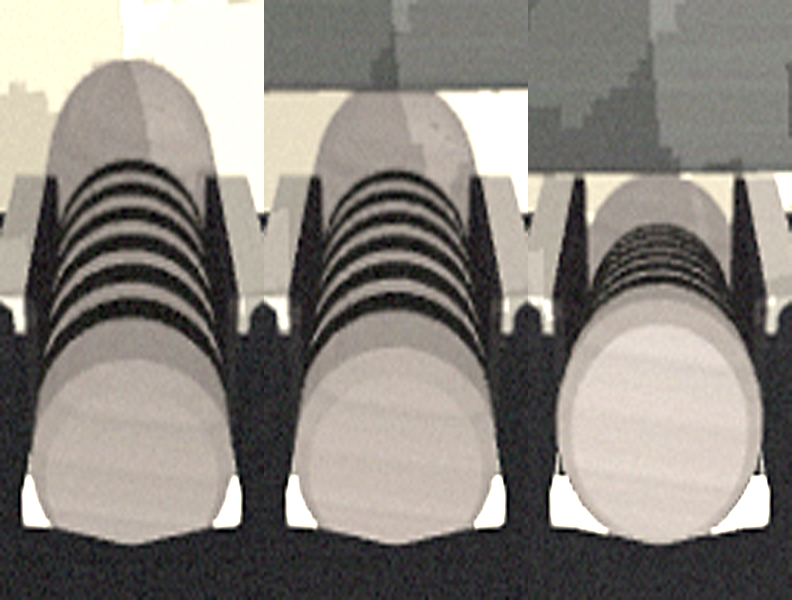

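```bash
cat >> h.py <<'E'
def pt(th,x0,h,r,s=56.,gd=19.,phi=0):
    # point on coupler at height h above mouth, radius r, azimuth phi(0 -> +toolx side); grip at height s above mouth
    th=np.radians(th);a=np.array([np.sin(th),0,-np.cos(th)]);e=np.array([np.cos(th),0,np.sin(th)])
    return np.array([x0,0,-gd])+(h-s)*a+r*np.cos(phi)*e+r*np.sin(phi)*np.array([0,1.,0])
def feats(th,x0,s):
    v=lambda h,r,phi=0:wproj(pt(th,x0,h,r,s,phi=phi))
    return dict(disctop=v(90,12.5)[1],discw=v(90,12.5,np.pi/2)[0]-v(90,12.5,-np.pi/2)[0],cup=min(v(h,17)[1] for h in (0,27)),handle33=v(33,12.5)[1])
E
python3 - <<'E'
from h import *
for th in (0,10,20,25,30):
  for s in (52,56,60): print(th,s,{k:round(float(abs(x)),1) for k,x in feats(th,0,s).items()})
E
```

```text
0 52 {'disctop': 277.7, 'discw': 70.2, 'cup': 193.0, 'handle33': 218.7}
0 56 {'disctop': 271.7, 'discw': 68.0, 'cup': 191.3, 'handle33': 216.0}
0 60 {'disctop': 266.0, 'discw': 66.0, 'cup': 189.7, 'handle33': 213.5}
10 52 {'disctop': 257.2, 'discw': 72.0, 'cup': 206.3, 'handle33': 223.7}
10 56 {'disctop': 253.7, 'discw': 69.5, 'cup': 205.5, 'handle33': 222.2}
10 60 {'disctop': 250.4, 'discw': 67.1, 'cup': 204.6, 'handle33': 220.8}
20 52 {'disctop': 236.7, 'discw': 73.0, 'cup': 220.2, 'handle33': 229.4}
20 56 {'disctop': 236.0, 'discw': 70.2, 'cup': 220.1, 'handle33': 229.1}
20 60 {'disctop': 235.3, 'discw': 67.7, 'cup': 220.0, 'handle33': 228.8}
25 52 {'disctop': 227.0, 'discw': 73.1, 'cup': 224.8, 'handle33': 232.5}
25 56 {'disctop': 227.6, 'discw': 70.3, 'cup': 225.2, 'handle33': 232.8}
25 60 {'disctop': 228.1, 'discw': 67.8, 'cup': 225.6, 'handle33': 233.0}
30 52 {'disctop': 217.8, 'discw': 72.9, 'cup': 228.9, 'handle33': 235.8}
30 56 {'disctop': 219.7, 'discw': 70.2, 'cup': 229.9, 'handle33': 236.6}
30 60 {'disctop': 221.5, 'discw': 67.7, 'cup': 230.7, 'handle33': 237.3}
```

Run:
```python
import cv2
o=[]
for n in (8,10):
    im=cv2.imread(f'pics/w{n}.png')[190:320,222:292]
    o.append(cv2.resize(im,None,fx=5.6,fy=4.6,interpolation=cv2.INTER_LANCZOS4))
cv2.imwrite('pics/cmp2.png',cv2.convertScaleAbs(cv2.hconcat(o),alpha=2.5))
```

```text
(no output)
```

View pics/cmp2.png

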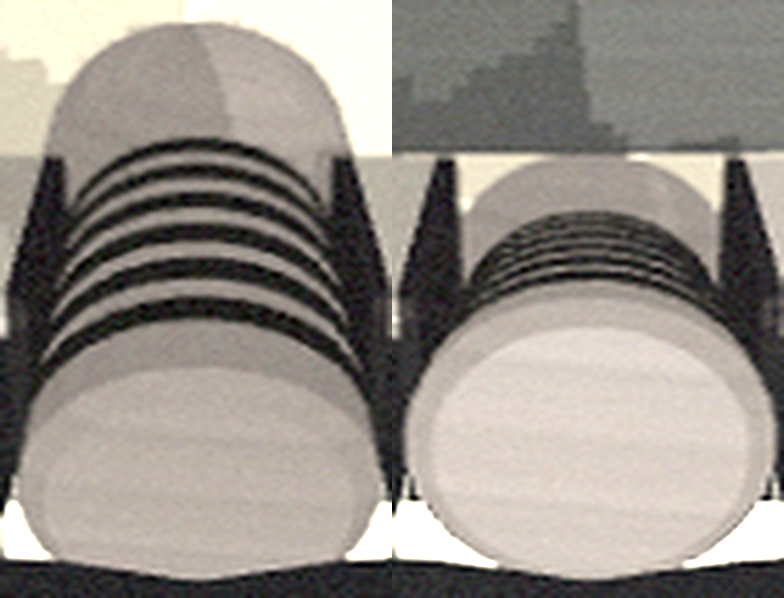

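Run:
```python
from h import *
from scipy.optimize import least_squares
v=lambda y:190+y/4.6
m8=[v(22),v(150),v(310),v(367)]; m10=[v(158),v(215),v(285),v(327)]
w8,w10=310/5.6,320/5.6
def pred(th,x0,s,hA,hB,rd):
    q=lambda h,r,phi=0:wproj(pt(th,x0,h,r,s,phi=phi))
    return [min(q(0,17)[1],q(27,17)[1]),q(hA,12)[1],q(hB,12)[1],q(90,rd)[1]], abs(q(90,rd,np.pi/2)[0]-q(90,rd,-np.pi/2)[0])
def res(p):
    xa,sa,th,xb,sb,hA,hB,rd,dv=p
    a,wa=pred(0,xa,sa,hA,hB,rd);b,wb=pred(th,xb,sb,hA,hB,rd)
    return np.r_[np.array(a)+dv-m8,np.array(b)+dv-m10,wa-w8,wb-w10,(sa-57)/2,(sb-sa)/2,dv/3,(xa)/3]
f=least_squares(res,[0,57,20,0,57,50,82,10.4,0]);print(f.x.round(2),f.fun.round(2))
for dv in (-3,3):
    pass
```

```text
[ 0.93 61.7  15.34 -3.25 60.81 40.13 80.87 10.71  5.71] [-1.46 -0.7  -0.15  1.72 -1.33  1.82  0.37 -0.91  0.69 -0.36  2.35 -0.44
  1.9   0.31]
```

```bash
python3 - <<'E'
from h import *
g=np.radians(-5.2); ey=np.array([-np.sin(g),np.cos(g),0]); ex=np.array([np.cos(g),np.sin(g),0])
S=lambda x,y:ray('scene',x/4.4+165,y/4.4+155); Tp=lambda x,y:ray('top',x/5.3+185,y/5.3+130)
def pr(n,X): print(n,'X',(X@ex).round(1),'Y',(X@ey).round(1),'z',X[2].round(1))
for n,s,t in (('fi',(472,418),(100,264)),('fo',(498,438),(53,260)),('far i',(328,512),(112,62)),('far o',(345,543),(75,60))):
    X,e=tri([S(*s),Tp(*t)]);pr(n,X);print(np.round(e,1))
pos=[712.67,86.42,47.21];rpy=[3.14103,.00695,3.04839]
for z in (30,40,50): pr('block inner far w10 z%d'%z,atz(*wray(468/1.5,300/1.5,pos,rpy),z)); pr(' carr corner',atz(*wray(300/1.5,302/1.5,pos,rpy),z+5));pr(' block end',atz(*wray(490/1.5,328/1.5,pos,rpy),z))
E
python3 - <<'E'
import cv2
im=cv2.imread('pics/w10.png')[180:260,180:350]
cv2.imwrite('pics/w10e.png',cv2.convertScaleAbs(cv2.resize(im,None,fx=4.6,fy=4.6,interpolation=cv2.INTER_CUBIC),alpha=1.7))
E
```

```text
fi X 581.4 Y 176.7 z 36.6
[1. 1.]
fo X 579.3 Y 199.7 z 48.9
[1.1 1.1]
far i X 688.5 Y 180.7 z 48.5
[1.6 1.6]
far o X 689.5 Y 201.1 z 43.8
[1.1 1.1]
block inner far w10 z30 X 684.9 Y 181.7 z 30.0
 carr corner X 683.9 Y 119.0 z 35.0
 block end X 696.4 Y 191.2 z 30.0
block inner far w10 z40 X 681.7 Y 179.8 z 40.0
 carr corner X 680.7 Y 121.0 z 45.0
 block end X 692.5 Y 188.6 z 40.0
block inner far w10 z50 X 678.6 Y 177.8 z 50.0
 carr corner X 677.6 Y 123.1 z 55.0
 block end X 688.7 Y 186.1 z 50.0
```

View pics/w10e.png

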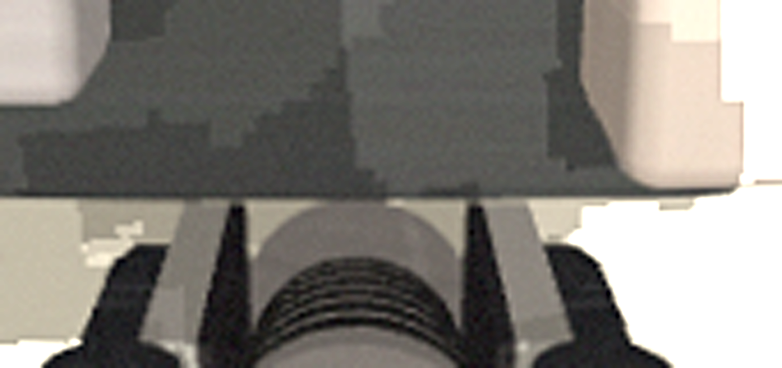

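carry_out:
  plan: "-0.25 0.02 0 0 2;-0.5 0.04 0 0 2;-0.75 0.07 0 0 2;-1.0 0.09 0 0 2;-1.1 0.1 0 0 2;-1.1 0.1 0 0 2"

```text
time_s: 14.65
tool_pos: [698.1, 87.8, 45.1]
orientation: [3.142, -0.001, 3.049]
ft_force: [3.8, -0.7, 1.6]
opening: 24.4
```

Run:
```python
from h import *
s=arm.observe();print(s['time_s'],s['tool_pos'],s['orientation'],s['opening'],s['ft_force'],s['torque'])
im=shot('wrist','w11.png')
cv2.imwrite('pics/w11e.png',cv2.convertScaleAbs(cv2.resize(im[180:330,180:350],None,fx=4,fy=4,interpolation=cv2.INTER_CUBIC),alpha=2))
```

```text
14.65 [698.06381792  87.75770066  45.05987532] [ 3.14156037e+00 -1.34649629e-03  3.04852478e+00] 24.352585912235003 [ 3.83889709 -0.71392097  1.62278061] [-0.0012971  -0.55030361  0.02036562]
```

View pics/w11e.png

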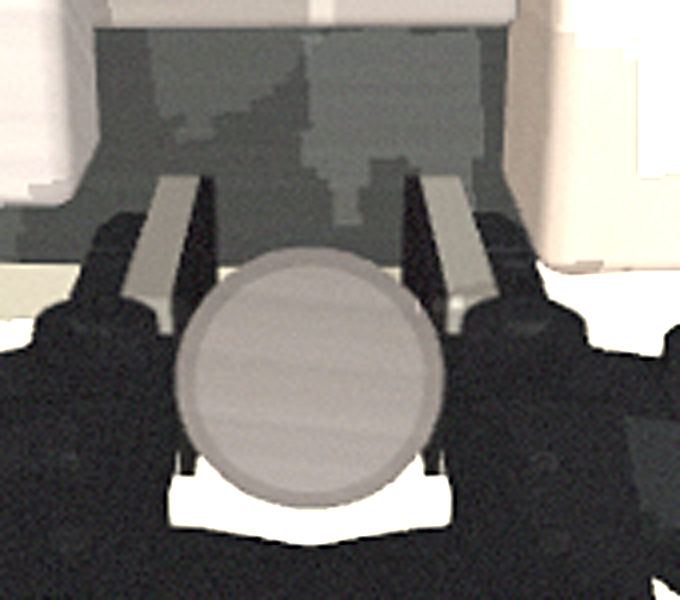

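carry_out:
  plan: "1 -0.09 0 0 2;2.5 -0.23 1 0 2;3 -0.27 5 0 2;3 -0.27 10 0 2;3 -0.27 10 0 2;3 -0.27 10 0 2"

```text
time_s: 15.3
tool_pos: [728.6, 84.9, 145.9]
orientation: [3.142, -0.0, 3.048]
ft_force: [-1.5, 0.2, -3.0]
opening: 24.7
```

Run:
```python
from h import *
s=arm.observe();print(s['time_s'],s['tool_pos'],s['orientation'],s['opening'],s['ft_force'],s['torque'])
im=shot('wrist','w12.png')
cv2.imwrite('pics/w12e.png',cv2.convertScaleAbs(cv2.resize(im[180:330,180:350],None,fx=4,fy=4,interpolation=cv2.INTER_CUBIC),alpha=2))
im=shot('scene','s12.png')
u,v=proj('scene',s['tool_pos']).astype(int);print(u,v)
cv2.imwrite('pics/s12b.png',cv2.convertScaleAbs(cv2.resize(im[v-50:v+50,u-60:u+60],None,fx=6,fy=6,interpolation=cv2.INTER_CUBIC),alpha=2.2))
```

```text
15.3 [728.56750767  84.90228563 145.92854243] [ 3.14152308e+00 -4.80259447e-04  3.04842284e+00] 24.679097258021574 [-1.47166405  0.18836704 -3.03778262] [ 0.00145125  0.06666524 -0.00488112]
220 253
```

View pics/w12e.png

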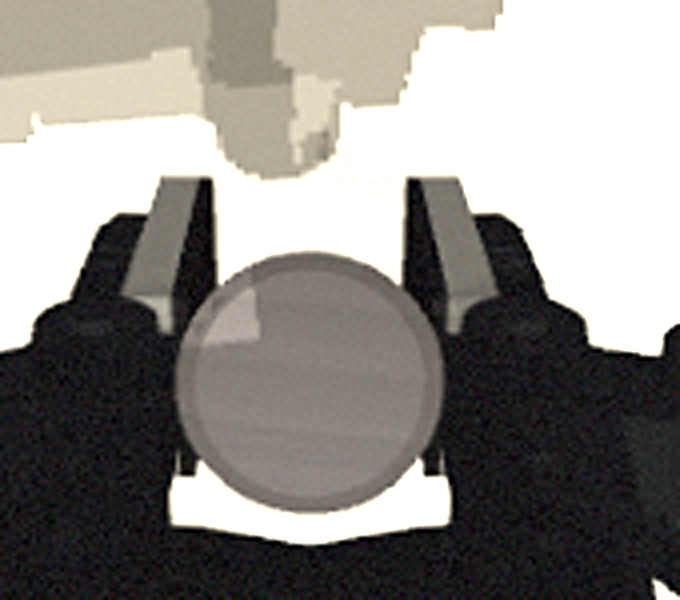

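View pics/s12b.png

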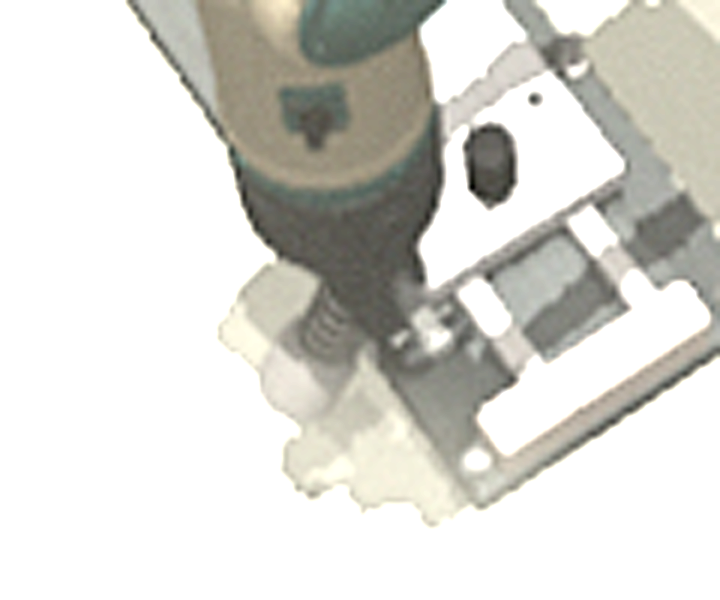

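Run:
```python
from h import *
im=cv2.imread('pics/s12.png')
cv2.imwrite('pics/s12c.png',cv2.convertScaleAbs(cv2.resize(im[240:280,195:230],None,fx=15,fy=15,interpolation=cv2.INTER_CUBIC),alpha=1.5))
g=np.radians(-5.2); ey=np.array([-np.sin(g),np.cos(g),0]); ex=np.array([np.cos(g),np.sin(g),0])
G=np.array([728.57,84.9,145.9+19])
for th in (15,20,25,30,35):
    t=np.radians(th);a=-np.sin(t)*ex+np.array([0,0,np.cos(t)])
    for d in (0,5):
        A=proj('scene',G+d*ex-57*a);B=proj('scene',G+d*ex-20*a); print(th,d,((A-[195,240])*15).round(),((B-[195,240])*15).round(),np.degrees(np.arctan2(*(B-A)[::-1])).round(1))
```

```text
15 0 [320. 340.] [354. 228.] -73.2
15 5 [294. 356.] [327. 244.] -73.5
20 0 [295. 352.] [345. 232.] -67.4
20 5 [269. 369.] [318. 248.] -67.6
25 0 [270. 363.] [336. 236.] -62.6
25 5 [244. 379.] [309. 252.] -62.7
30 0 [245. 372.] [327. 239.] -58.5
30 5 [219. 389.] [301. 255.] -58.6
35 0 [222. 380.] [319. 242.] -55.1
35 5 [196. 397.] [292. 258.] -55.2
```

View pics/s12c.png

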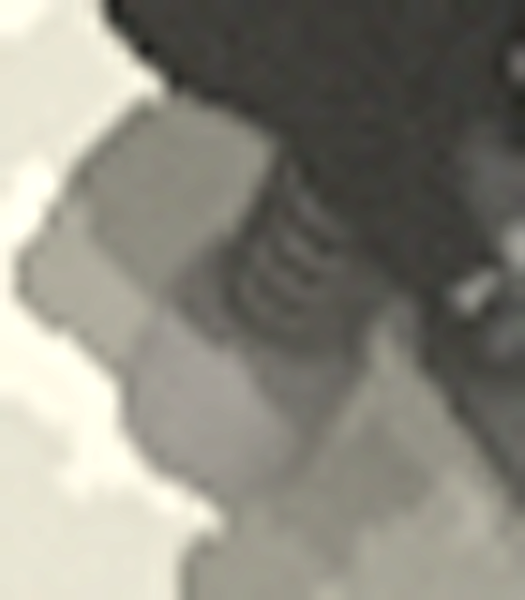

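carry_out:
  plan: "-20.4 5.6 1 0 2;-20.4 5.6 1 0 2;-20.4 5.6 1 0 2;-20.4 5.6 1 0 2;-20.4 5.6 1 0 2;-20.4 5.6 1 0 2;-20.4 5.6 1 0 2;-20.4 5.6 -3 0 2;-20.4 5.6 -6 0 2;-20.4 5.6 -9 0 2;-20.4 5.6 -9 0 2;-20.4 5.6 -9 0 2"

```text
time_s: 16.6
tool_pos: [526.2, 140.5, 54.7]
orientation: [-3.141, -0.001, 3.048]
ft_force: [0.9, -0.8, -1.3]
opening: 24.4
```

Run:
```python
from h import *
s=arm.observe();print(s['time_s'],s['tool_pos'],s['orientation'],s['opening'],s['ft_force'],s['torque'])
im=shot('wrist','w13.png')
cv2.imwrite('pics/w13b.png',cv2.convertScaleAbs(cv2.resize(im,None,fx=1.5,fy=1.5,interpolation=cv2.INTER_CUBIC),alpha=2))
```

```text
16.6 [526.17037475 140.47264367  54.74016968] [-3.14128324e+00 -6.94946293e-04  3.04767738e+00] 24.43424697346432 [ 0.88429883 -0.80631093 -1.28965182] [ 0.0034223  -0.02455664  0.00068648]
```

View pics/w13b.png

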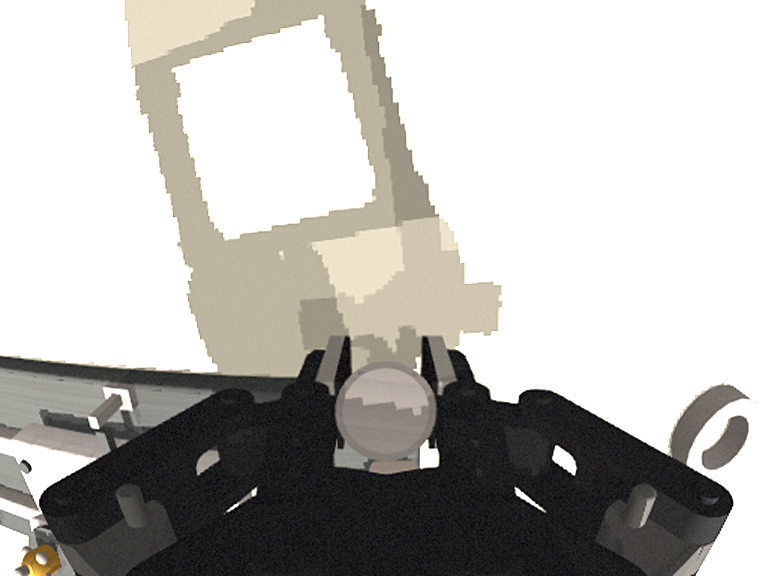

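carry_out:
  plan: "0.5 -0.05 0 0 2;1 -0.09 0 0 2;1.4 -0.13 0 0 2;1.7 -0.15 0 0 2;2 -0.18 0 0 2;2.25 -0.2 0 0 2;2.5 -0.23 0 0 2;2.5 -0.23 0 0 2"

```text
time_s: 17.45
tool_pos: [544.8, 139.2, 55.7]
orientation: [-3.141, -0.01, 3.048]
ft_force: [-9.7, 3.2, 9.2]
opening: 24.3
```

Run:
```python
from h import *
s=arm.observe();print(s['time_s'],s['tool_pos'],s['orientation'],s['opening'],s['ft_force'],s['torque'])
im=shot('wrist','w14.png')
cv2.imwrite('pics/w14e.png',cv2.convertScaleAbs(cv2.resize(im[180:330,180:350],None,fx=4,fy=4,interpolation=cv2.INTER_CUBIC),alpha=2))
im=shot('scene','s14.png')
u,v=proj('scene',s['tool_pos']).astype(int);print(u,v)
cv2.imwrite('pics/s14b.png',cv2.convertScaleAbs(cv2.resize(im[v-30:v+30,u-30:u+30],None,fx=10,fy=10,interpolation=cv2.INTER_CUBIC),alpha=1.5))
```

```text
17.45 [544.8153325  139.23260539  55.74702569] [-3.14148753 -0.00985765  3.04810049] 24.277461741876927 [-9.68949958  3.18631169  9.18230942] [0.38242043 1.69439638 0.00285442]
290 240
```

View pics/w14e.png

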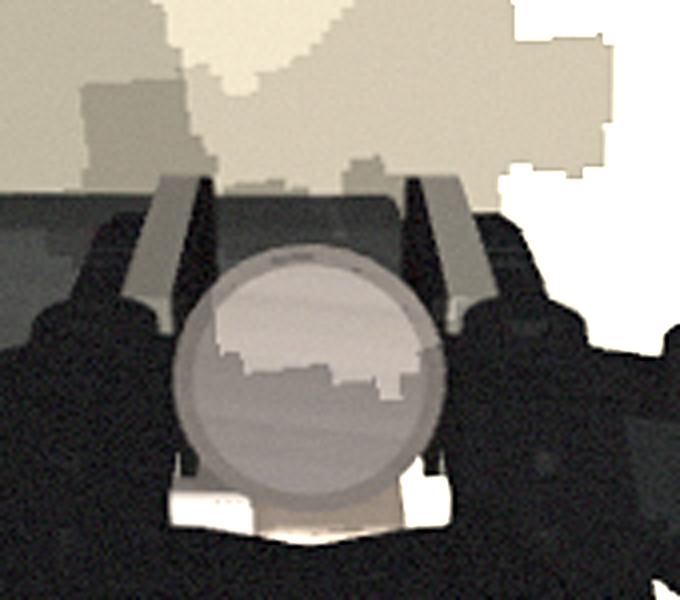

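View pics/s14b.png

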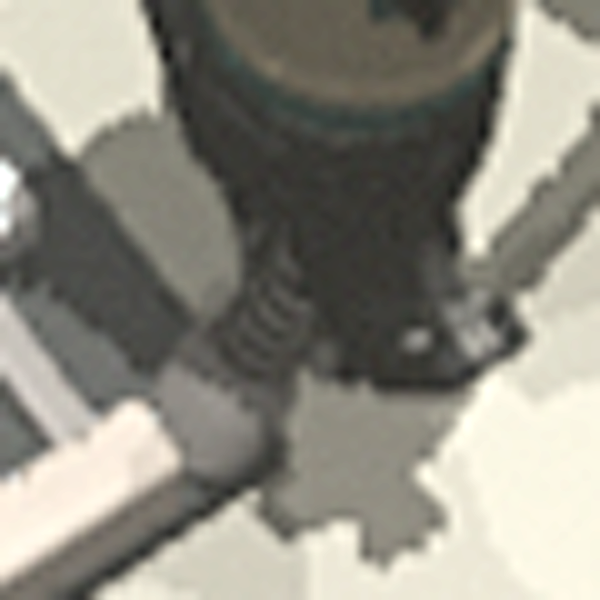

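carry_out:
  plan: "0 0 0.2 0 2;0 0 0.4 0 2;0 0 0.6 0 2;0 0 0.6 0 2"

```text
time_s: 17.95
tool_pos: [548.9, 138.6, 61.2]
orientation: [-3.141, -0.002, 3.048]
ft_force: [-3.6, 0.1, 0.3]
opening: 24.5
```

Run:
```python
from h import *
s=arm.observe();print(s['time_s'],s['tool_pos'],s['orientation'],s['opening'],s['ft_force'],s['torque'])
im=shot('wrist','w15.png')
cv2.imwrite('pics/w15e.png',cv2.convertScaleAbs(cv2.resize(im[180:330,180:350],None,fx=4,fy=4,interpolation=cv2.INTER_CUBIC),alpha=2))
```

```text
17.95 [548.8896316  138.56852464  61.20787187] [-3.14133850e+00 -1.99677901e-03  3.04838942e+00] 24.525617952689153 [-3.61131115  0.13276253  0.25058462] [0.12323202 0.87912952 0.00940452]
```

View pics/w15e.png

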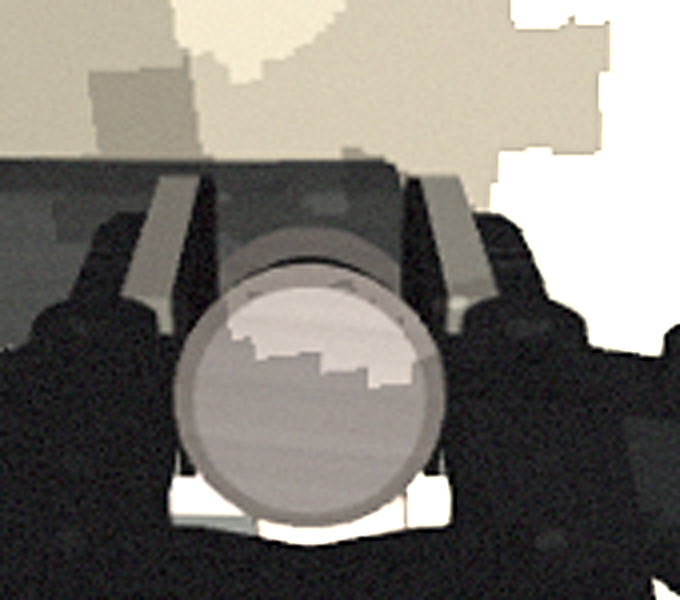

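Run:
```python
from h import *
from scipy.optimize import least_squares
def P(th,x0,s):
    q=lambda h,r:wproj(pt(th,x0,h,r,s))[1]
    return np.array([min(q(0,17),q(27,17)),q(88.5,12.5),q(90,10.7),q(90,-10.7),q(88.5,-12.5)])
def run(m,mask,dv,s):
    f=least_squares(lambda p:(P(p[0],p[1],s)+dv-m)[mask],[25,-3]);return f.x.round(1),(P(*f.x,s)+dv-m).round(1)
m15=np.array([180+228/4,180+263/4,180+285/4,180+512/4,180+525/4])
m12=np.array([0,180+250/4,180+268/4,180+495/4,180+512/4])
m10=np.array([190+158/4.6,190+295/4.6,190+327/4.6,0,0])
m8=np.array([190+22/4.6,190+325/4.6,190+367/4.6,0,0])
for dv in (0,3,6):
  for s in (57,60):
    print(dv,s,'w15',run(m15,[0,1,2,3,4],dv,s),'w12',run(m12,[1,2,3,4],dv,s),'w10',run(m10,[0,1,2],dv,s)[0],'w8',run(m8,[0,1,2],dv,s)[0])
```

```text
0 57 w15 (array([25. , -7.3]), array([-0. ,  0.3, -0.2, -0.3,  0.2])) w12 (array([30.1, -8.9]), array([244.1,   0. ,  -0. ,   0. ,  -0. ])) w10 [17.1 -6. ] w8 [3.1 0.4]
0 60 w15 (array([24.6, -7.5]), array([-0. ,  1.2,  0.5, -1.1, -0.8])) w12 (array([25.6, -6.4]), array([236.2,   0.5,   0.7,  -0.4,  -0.9])) w10 [16.9 -6.5] w8 [ 2.6 -0.8]
3 57 w15 (array([24.5, -5.7]), array([-0. ,  0.1, -0.4, -0. ,  0.4])) w12 (array([31.8, -8.6]), array([ 2.483e+02,  1.000e-01, -2.000e-01, -0.000e+00,  1.000e-01])) w10 [16.6 -4.4] w8 [2.7 1.9]
3 60 w15 (array([24.1, -5.9]), array([-0. ,  1. ,  0.3, -0.9, -0.5])) w12 (array([25.5, -5. ]), array([ 2.369e+02,  3.000e-01,  5.000e-01, -2.000e-01, -7.000e-01])) w10 [16.4 -4.9] w8 [2.2 0.7]
6 57 w15 (array([24. , -4.1]), array([-0. , -0.1, -0.6,  0.2,  0.7])) w12 (array([33.1, -8.2]), array([ 2.519e+02,  2.000e-01, -3.000e-01, -1.000e-01,  2.000e-01])) w10 [16.1 -2.8] w8 [2.2 3.4]
6 60 w15 (array([23.6, -4.3]), array([-0. ,  0.7,  0.1, -0.7, -0.3])) w12 (array([25.7, -3.8]), array([ 2.384e+02,  1.000e-01,  3.000e-01, -1.000e-01, -4.000e-01])) w10 [15.9 -3.3] w8 [1.7 2.3]
```

carry_out:
  plan: "-1 0.09 0 0 2;-2.5 0.23 1 0 2;-2.5 0.23 5 0 2;-2.5 0.23 9.5 0 2;-2.5 0.23 9.5 0 2"
  newtons: 30

```text
time_s: 18.5
tool_pos: [529.4, 141.7, 163.7]
orientation: [3.138, 0.016, 3.049]
ft_force: [0.7, -0.9, -0.7]
opening: 24.2
```

Run:
```python
from h import *
s=arm.observe();print(s['time_s'],s['tool_pos'],s['orientation'],s['opening'],s['ft_force'],s['torque'])
im=shot('wrist','w16.png')
cv2.imwrite('pics/w16e.png',cv2.convertScaleAbs(cv2.resize(im[180:330,180:350],None,fx=4,fy=4,interpolation=cv2.INTER_CUBIC),alpha=2))
g=np.radians(-5.25); ey=np.array([-np.sin(g),np.cos(g),0]); ex=np.array([np.cos(g),np.sin(g),0])
pos=[712.67,86.42,47.21];rpy=[3.14103,.00695,3.04839]
for p in ((143,130),(140,130)):
    X=atz(*wray(p[0]/1.5,p[1]/1.5,pos,rpy),100);print('knob',X@ex,X@ey)
im=shot('scene','s16.png');im2=shot('top','t16.png')
cv2.imwrite('pics/s16b.png',cv2.convertScaleAbs(cv2.resize(im[170:250,190:290],None,fx=7,fy=7,interpolation=cv2.INTER_CUBIC),alpha=1.7))
cv2.imwrite('pics/t16b.png',cv2.convertScaleAbs(cv2.resize(im2[130:215,185:335],None,fx=5.3,fy=5.3,interpolation=cv2.INTER_CUBIC),alpha=1.7))
```

```text
18.5 [529.35168167 141.69887838 163.71183254] [3.13804767 0.01602003 3.04871711] 24.183978732053287 [ 0.70173467 -0.94823147 -0.74755047] [-0.04357644 -0.01506978 -0.04394708]
knob 624.3125475222319 98.10495834131166
knob 624.2145212191115 97.30349254094727
```

View pics/w16e.png

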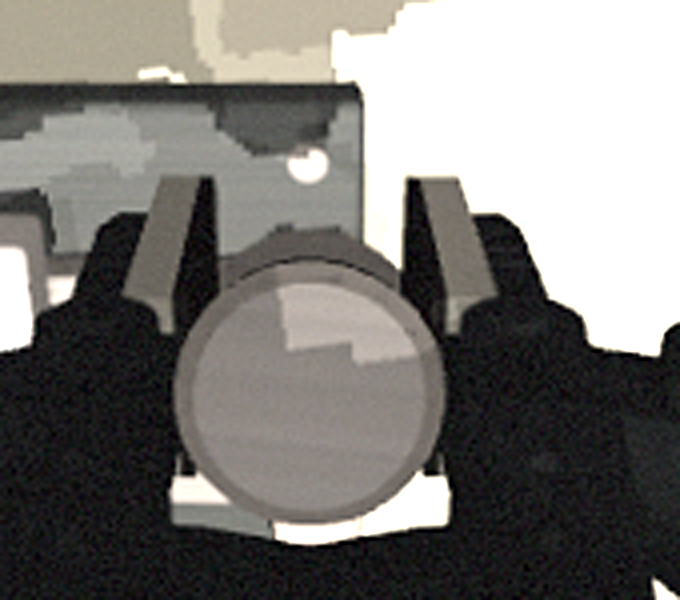

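View pics/s16b.png

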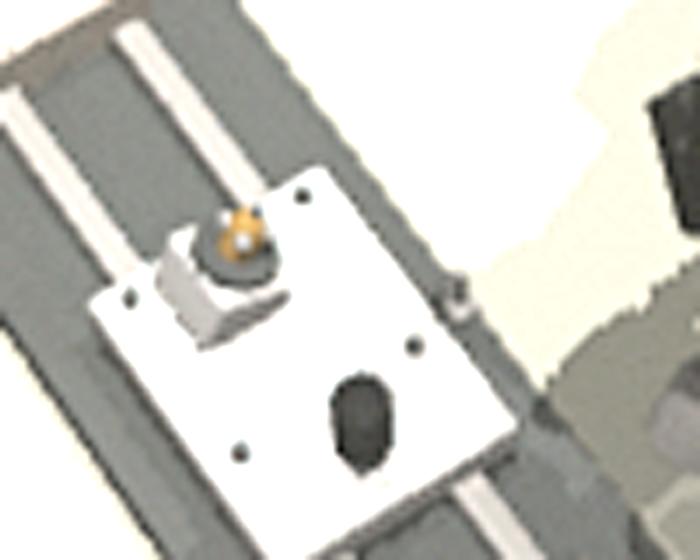

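View pics/t16b.png

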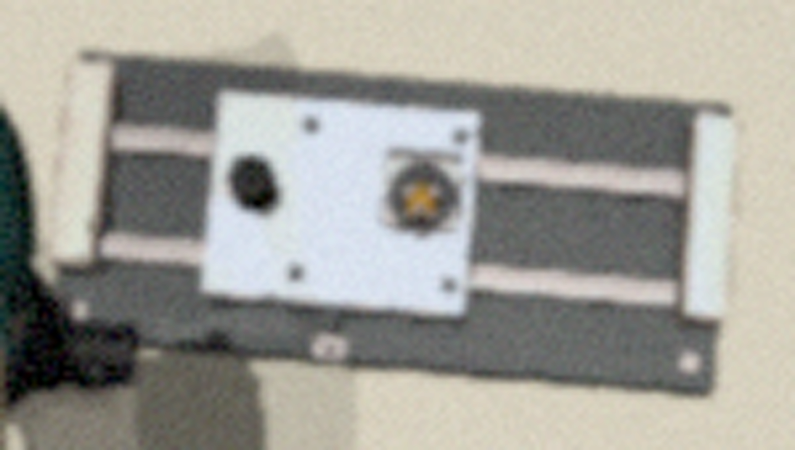

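carry_out:
  plan: "0 0 1 0 2;5.1 -18.3 1 0 2;5.1 -18.3 1 0 2;5.1 -18.3 1 0 2;5.1 -18.3 1 0 2;5.1 -18.3 1 0 2;5.1 -18.3 1 0 2;5.1 -18.3 0 0 2;5.1 -18.3 0 0 2;5.1 -18.3 0 0 2;5.1 -18.3 0 0 2"
  newtons: 30

```text
time_s: 19.75
tool_pos: [575.6, -41.1, 156.4]
orientation: [3.141, -0.0, 3.05]
ft_force: [0.6, -0.2, -2.0]
opening: 23.9
```

Run:
```python
from h import *
s=arm.observe();print(s['time_s'],s['tool_pos'],s['orientation'],s['opening'],s['ft_force'],s['torque'])
im=shot('wrist','w17.png')
cv2.imwrite('pics/w17b.png',cv2.convertScaleAbs(cv2.resize(im,None,fx=1.5,fy=1.5,interpolation=cv2.INTER_CUBIC),alpha=2))
im=shot('scene','s17.png');im2=shot('top','t17.png')
cv2.imwrite('pics/s17b.png',cv2.convertScaleAbs(cv2.resize(im[170:240,190:275],None,fx=9,fy=8.5,interpolation=cv2.INTER_CUBIC),alpha=1.7))
cv2.imwrite('pics/t17b.png',cv2.convertScaleAbs(cv2.resize(im2[140:215,215:335],None,fx=6.5,fy=6.5,interpolation=cv2.INTER_CUBIC),alpha=1.7))
```

```text
19.75 [575.64207606 -41.12468712 156.35618589] [ 3.14143528e+00 -6.41168769e-05  3.04984485e+00] 23.919697548922485 [ 0.55199721 -0.20596878 -1.99836653] [ 0.01313738 -0.01015187 -0.02934992]
```

View pics/w17b.png

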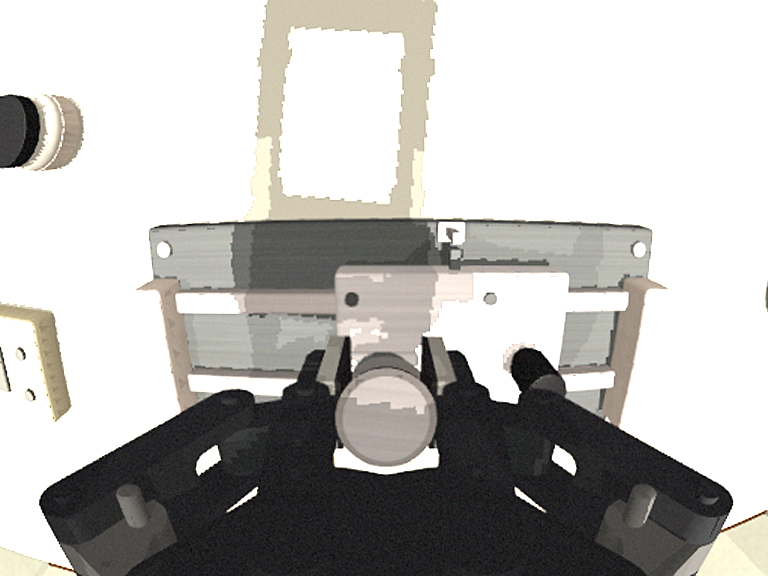

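View pics/s17b.png

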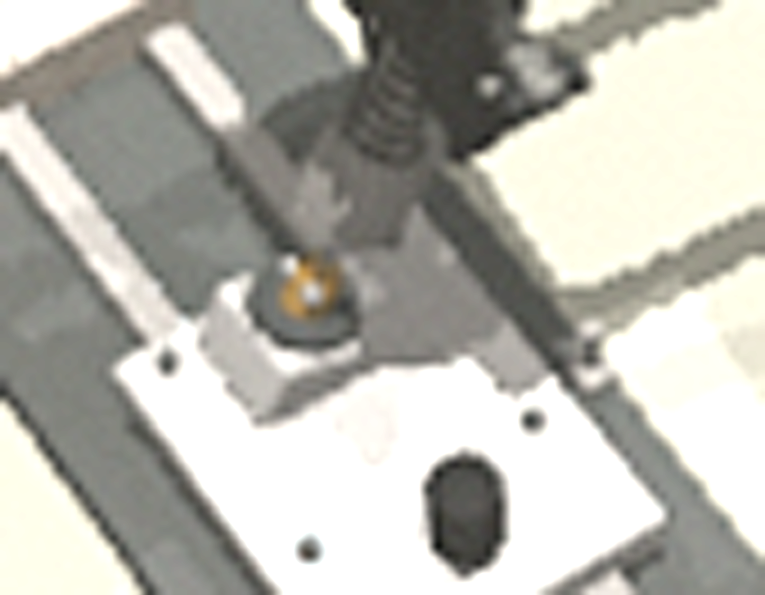

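View pics/t17b.png

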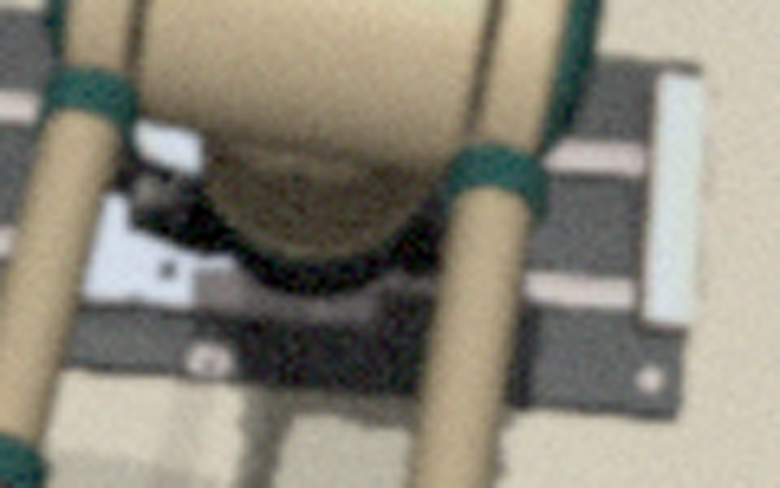

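```bash
cat >> h.py <<'E'
G0=np.radians(-5.25);EY=np.array([-np.sin(G0),np.cos(G0),0]);EX=np.array([np.cos(G0),np.sin(G0),0])
O=np.array([623.2,-46.4,79.6]);AX=-np.sin(np.radians(25))*EX+np.array([0,0,np.cos(np.radians(25))])
def overlay(img,n,tcp,th,d,s,x0,y0,k,out,alpha=1.7,drawn=True):
    b=cv2.convertScaleAbs(cv2.resize(img,None,fx=k,fy=k,interpolation=cv2.INTER_CUBIC),alpha=alpha)
    t=np.radians(th);a=-np.sin(t)*EX+np.array([0,0,np.cos(t)]);e=np.cos(t)*EX+np.array([0,0,np.sin(t)])
    M=np.array(tcp)+[0,0,19]+d*EX-s*a
    def circ(c,r,e1,col):
        P=np.array([(proj(n,c+r*(np.cos(p)*e1+np.sin(p)*EY))-[x0,y0])*k for p in np.linspace(0,2*np.pi,40)]).astype(int)
        cv2.polylines(b,[P],True,col,1)
    for h,r in ((0,17),(27,17),(33,12.5),(60,12.5)): circ(M+h*a,r,e,(0,0,255))
    if drawn:
        e2=np.cos(np.radians(25))*EX+np.array([0,0,np.sin(np.radians(25))])
        for h,r in ((0,18),(20,4.5),(29,3)): circ(O+h*AX,r,e2,(0,255,0))
    cv2.imwrite('pics/'+out,b); return M
E
python3 - <<'E'
from h import *
im=cv2.imread('pics/s17.png')
M=overlay(im[165:240,190:265],'scene',[575.64,-41.12,156.36],25,6.5,57,190,165,8,'o17.png')
v=M-O; print('mouth rel nipple: along',v@AX,'perp',(v-(v@AX)*AX)@EX/np.cos(np.radians(25)),v@EY)
E
```

```text
mouth rel nipple: along 47.26059866011402 perp 2.999888239599177 0.906033033962795
```

View pics/o17.png

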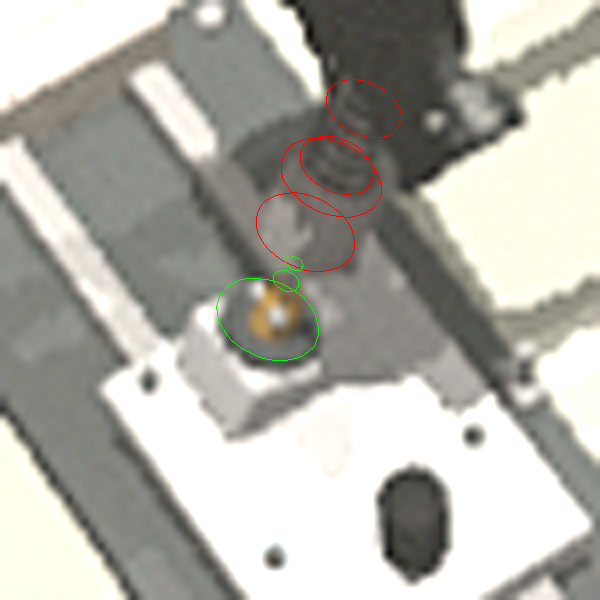

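Run:
```python
from h import *
s=arm.observe();print(s['time_s'],s['tool_pos'],s['orientation'],s['ft_force'])
im=cv2.imread('pics/w17.png')
cv2.imwrite('pics/w17c.png',cv2.convertScaleAbs(cv2.resize(im[140:190,270:340],None,fx=10,fy=10,interpolation=cv2.INTER_CUBIC),alpha=1.5))
```

```text
19.9 [575.89806456 -41.65986651 156.62381504] [3.14154541e+00 5.37037745e-04 3.04912127e+00] [-0.45114743  0.12545036 -2.01728742]
```

View pics/w17c.png

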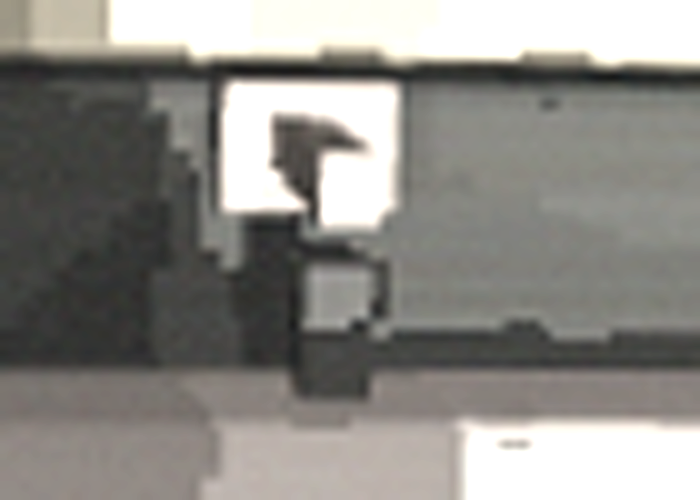

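Run:
```python
from h import *
p4=([627.78,-6.0,127.7],[3.14098,.00502,3.04649]); p17=([575.75,-41.4,156.5],[3.1415,0.0002,3.0495])
for z in (20,25,30,35,40,45):
    f=lambda X:(X@EY).round(2)
    print(z,'w4 ptr',f(atz(*wray(220+290/7.5,80+280/7.5,*p4),z)),'foot',f(atz(*wray(220+285.5/7.5,80+150/7.5,*p4),z)),'w17 ptr',f(atz(*wray(270+340/10,140+295/10,*p17),z)),'post top c',f(atz(*wray(270+359/10,140+188/10,*p17),z)),'foot c',f(atz(*wray(270+308/10,140+150/10,*p17),z)))
```

```text
20 w4 ptr 53.01 foot 52.56 w17 ptr 56.66 post top c 58.18 foot c 53.13
25 w4 ptr 52.97 foot 52.54 w17 ptr 55.84 post top c 57.34 foot c 52.38
30 w4 ptr 52.94 foot 52.51 w17 ptr 55.03 post top c 56.5 foot c 51.62
35 w4 ptr 52.9 foot 52.48 w17 ptr 54.21 post top c 55.66 foot c 50.87
40 w4 ptr 52.87 foot 52.46 w17 ptr 53.4 post top c 54.81 foot c 50.12
45 w4 ptr 52.83 foot 52.43 w17 ptr 52.58 post top c 53.97 foot c 49.37
```

carry_out:
  plan: "0 -0.02 -0.8 0 2;0.34 -0.05 -1.53 0 2;0.34 -0.05 -1.53 0 2;0.5 -0.06 -1.9 0 2;0.67 -0.08 -2.25 0 2;0.84 -0.1 -2.6 0 2;1.01 -0.11 -2.98 0 2;1.01 -0.11 -2.98 0 2;1.01 -0.11 -2.98 0 2"
  newtons: 30

```text
time_s: 20.8
tool_pos: [585.9, -43.2, 126.4]
orientation: [3.141, -0.0, 3.048]
ft_force: [0.1, -0.2, -1.1]
opening: 24.2
```

Run:
```python
from h import *
s=arm.observe();print(s['time_s'],s['tool_pos'],s['orientation'],s['opening'],s['ft_force'],s['torque'])
im=shot('wrist','w18.png')
cv2.imwrite('pics/w18e.png',cv2.convertScaleAbs(cv2.resize(im[180:330,180:350],None,fx=4,fy=4,interpolation=cv2.INTER_CUBIC),alpha=2))
im=shot('scene','s18.png')
M=overlay(im[165:240,190:265],'scene',s['tool_pos'],25,6.5,57,190,165,8,'o18.png')
v=M-O; print('along',v@AX,'perp',(v-(v@AX)*AX)@EX/np.cos(np.radians(25)),v@EY)
```

```text
20.8 [585.93554223 -43.17211516 126.44566187] [ 3.14140360e+00 -7.05168778e-05  3.04834903e+00] 24.248642745482897 [ 0.14381373 -0.18036963 -1.13588014] [ 0.06203058 -0.00050927  0.03992048]
along 15.736814206129274 perp -0.18049207719850927 -0.19541457762357675
```

View pics/w18e.png

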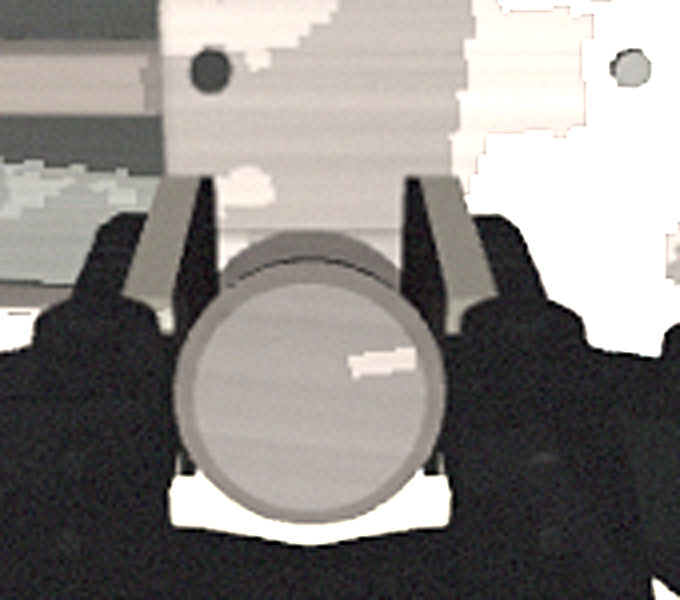

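View pics/o18.png

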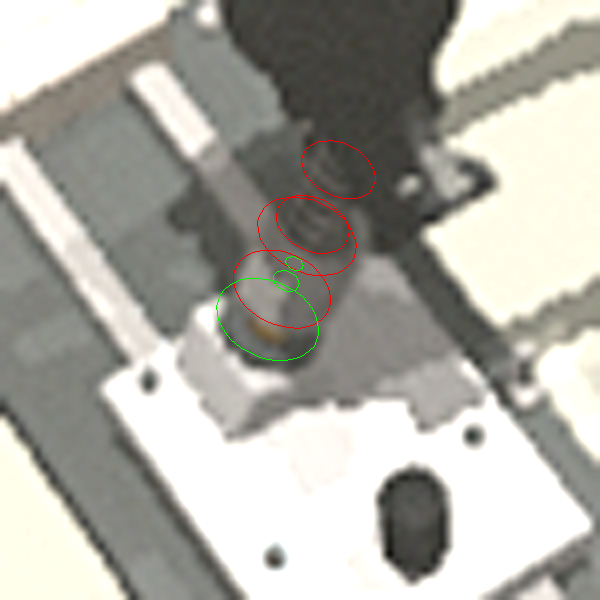

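carry_out:
  plan: "0.08 -0.01 -0.18 0 2;0.13 -0.01 -0.27 0 2;0.17 -0.02 -0.36 0 2;0.17 -0.02 -0.36 0 2"
  newtons: 40

```text
time_s: 21.3
tool_pos: [586.8, -43.4, 124.5]
orientation: [-3.141, -0.0, 3.049]
ft_force: [-4.9, 0.2, 7.3]
opening: 23.8
```

```bash
cat > st.py <<'E'
from h import *
s=arm.observe();print(s['time_s'],s['tool_pos'].round(2),s['orientation'].round(4),s['opening'].round(1),s['ft_force'].round(1),s['torque'].round(2))
F=s['ft_force']; M=s['tool_pos']+[0,0,19]+6.5*EX-57*AX; v=M-O
print('along %.1f perpX %.1f perpY %.1f'%(v@AX,(v-(v@AX)*AX)@EX/np.cos(np.radians(25)),v@EY),'F axial %.1f Y %.1f perp %.1f'%(F@AX,F@EY,F@(np.cos(np.radians(25))*EX+[0,0,np.sin(np.radians(25))])))
E
python3 st.py
```

```text
Traceback (most recent call last):
  File "st.py", line 2, in <module>
    s=arm.observe();print(s['time_s'],s['tool_pos'].round(2),s['orientation'].round(4),s['opening'].round(1),s['ft_force'].round(1),s['torque'].round(2))
                                                                                       ^^^^^^^^^^^^^^^^^^
AttributeError: 'float' object has no attribute 'round'
```

carry_out:
  plan: "0.04 0 -0.09 0 2;0.08 -0.01 -0.18 0 2;0.13 -0.01 -0.27 0 2;0.17 -0.02 -0.36 0 2;0.17 -0.02 -0.36 0 2"

```text
time_s: 21.8
tool_pos: [589.7, -43.7, 118.6]
orientation: [3.142, 0.0, 3.048]
ft_force: [2.0, -0.9, -5.0]
opening: 23.8
```

```bash
sed -i "s/s\['opening'\].round(1)/round(s['opening'],1)/" st.py; python3 st.py
```

```text
21.8 [589.7  -43.71 118.57] [3.1415e+00 2.0000e-04 3.0483e+00] 23.8 [ 2.  -0.9 -5. ] [-0.17 -0.19 -0.  ]
along 7.0 perpX -0.1 perpY -0.4 F axial -5.4 Y -0.7 perp -0.2
```

carry_out:
  plan: "0.06 -0.01 -0.13 0 2;0.13 -0.01 -0.27 0 2;0.19 -0.02 -0.41 0 2;0.23 -0.02 -0.5 0 2;0.23 -0.02 -0.5 0 2;0.23 -0.02 -0.5 0 2"
  newtons: 60

```text
time_s: 22.4
tool_pos: [591.5, -43.8, 114.8]
orientation: [-3.142, 0.0, 3.048]
ft_force: [-1.4, 0.1, 5.3]
opening: 24.1
```

```bash
python3 st.py
```

```text
22.4 [591.52 -43.8  114.8 ] [-3.1416e+00  2.0000e-04  3.0485e+00] 24.1 [-1.4  0.1  5.3] [-0.05  0.31 -0.02]
along 2.8 perpX -0.0 perpY -0.3 F axial 5.4 Y -0.1 perp 1.0
```

carry_out:
  plan: "0.04 0 -0.09 0 2;0.08 -0.01 -0.18 0 2;0.1 -0.01 -0.22 0 2;0.1 -0.01 -0.22 0 2;0.1 -0.01 -0.22 0 2"

```text
time_s: 22.9
tool_pos: [592.1, -43.9, 113.6]
orientation: [-3.142, 0.0, 3.048]
ft_force: [-5.0, 0.0, 10.9]
opening: 23.4
```

```bash
python3 st.py
```

```text
22.9 [592.14 -43.85 113.64] [-3.1415  0.      3.0485] 23.4 [-5.   0.  10.9] [-0.03  0.71 -0.01]
along 1.5 perpX 0.1 perpY -0.3 F axial 12.0 Y -0.4 perp 0.1
```

carry_out:
  plan: "0.06 0 -0.13 0 2;0.1 -0.01 -0.22 0 2;0.1 -0.01 -0.22 0 2;0.1 -0.01 -0.22 0 2"

```text
time_s: 23.3
tool_pos: [592.4, -43.9, 113.6]
orientation: [-3.141, -0.0, 3.049]
ft_force: [-10.2, 0.9, 23.4]
opening: 23.8
```

```bash
python3 st.py
python3 - <<'E'
from h import *
s=arm.observe()
im=shot('wrist','w19.png')
cv2.imwrite('pics/w19e.png',cv2.convertScaleAbs(cv2.resize(im[180:330,180:350],None,fx=4,fy=4,interpolation=cv2.INTER_CUBIC),alpha=2))
cv2.imwrite('pics/w19p.png',cv2.convertScaleAbs(cv2.resize(im[130:190,270:350],None,fx=8,fy=8,interpolation=cv2.INTER_CUBIC),alpha=1.5))
im=shot('scene','s19.png')
M=overlay(im[165:240,190:265],'scene',s['tool_pos'],25,6.5,57,190,165,8,'o19.png',2.2,False)
E
```

```text
23.3 [592.37 -43.89 113.56] [-3.1412e+00 -4.0000e-04  3.0488e+00] 23.8 [-10.2   0.9  23.4] [0.05 1.46 0.01]
along 1.3 perpX 0.2 perpY -0.3 F axial 25.5 Y -0.1 perp 0.6
```

View pics/w19e.png

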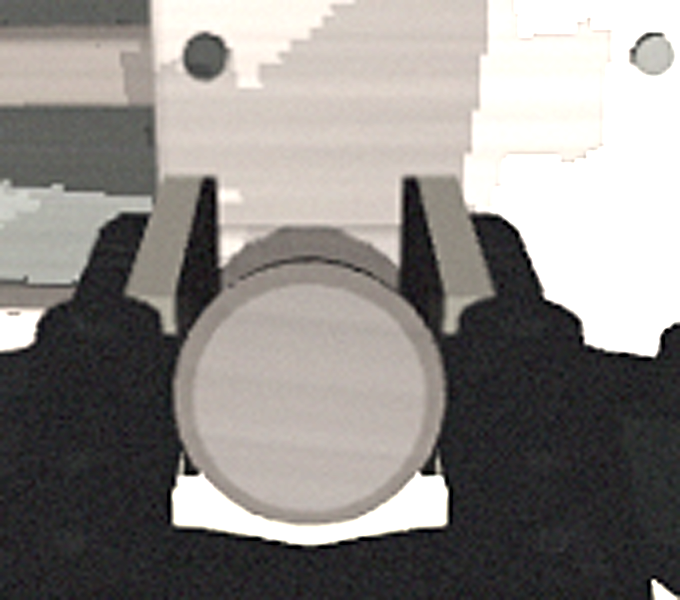

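View pics/o19.png

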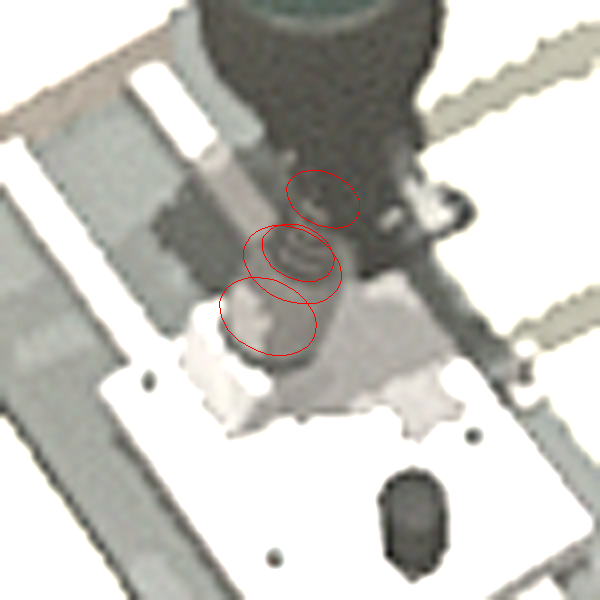

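View pics/w19p.png

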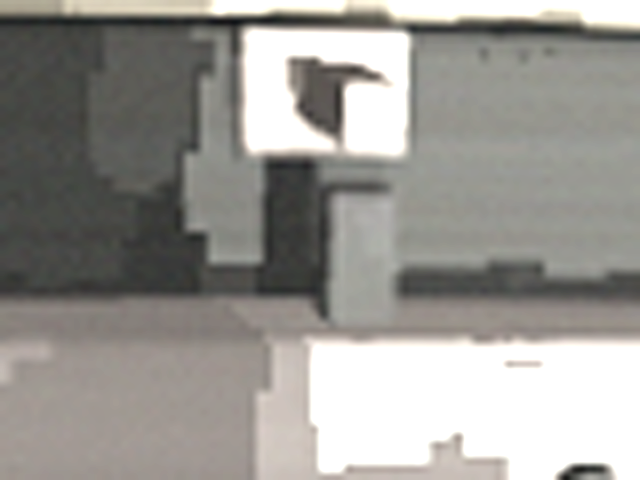

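carry_out:
  plan: "-0.02 0 0.05 0 2;-0.02 0 0.05 0 2;-0.02 0 0.05 0 2;-0.02 0 0.05 0 2;-0.02 0 0.05 0 2;-0.02 0 0.05 0 2;-0.02 0 0.05 0 2;-0.02 0 0.05 0 2;-0.02 0 0.05 0 2;-0.02 0 0.05 0 2"

```text
time_s: 24.4
tool_pos: [592.4, -43.9, 113.6]
orientation: [-3.141, -0.0, 3.049]
ft_force: [-8.2, 0.9, 20.8]
opening: 23.6
```

```bash
python3 st.py
python3 - <<'E'
from h import *
im=shot('wrist','w20.png')
cv2.imwrite('pics/w20b.png',cv2.convertScaleAbs(cv2.resize(im,None,fx=1.5,fy=1.5,interpolation=cv2.INTER_CUBIC),alpha=1.7))
E
```

```text
24.4 [592.36 -43.89 113.62] [-3.1413e+00 -2.0000e-04  3.0487e+00] 23.6 [-8.2  0.9 20.8] [ 0.07  1.31 -0.  ]
along 1.4 perpX 0.3 perpY -0.3 F axial 22.3 Y 0.2 perp 1.3
```

View pics/w20b.png

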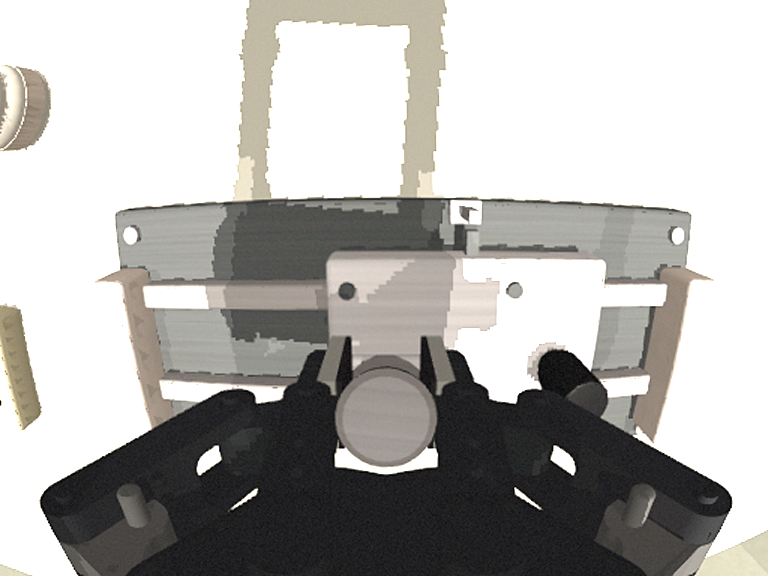

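Holding steady at about 22 N straight along the nipple axis, with the pointer still at the post. Handing in.

```bash
python3 -c "
from cell import arm
print(arm.close_job())"
```

```text
the job is handed in; nothing more can be done
None
```

The carriage is at the index post. The coupler is snapped onto the nipple, pressed down and still gripped. I handed the job in at about 24.4 s; no verdict was reported.

- **Carriage:** I slid it by its knob in two moves, 65 mm and then 2.5 mm. In the last wrist pictures the pointer and post agree to about 0.3 mm, and the carriage did not move during the coupling.
- **Tilting the coupler:** My first try, dragging it on the bench, only slid it. I then tilted it in the grip against the guide's base plate, overshot to about 30°, and brought it back against an end block to about 24–25°. It slid 6–7 mm off centre between the pads along the way.
- **Coupling:** It met the pawls at about 9 N along the nipple's axis and snapped past them. I pushed on until the force rose with no further travel, which I took as the mouth reaching the flange.
- **Final hold:** The force was steady at about 22 N, almost all along the axis, for the last second before I handed it in. Grip is 60 N.

**Not fully confirmed:**
- **Depth:** My position estimate puts the mouth 1.4 mm above the flange, while the force suggests contact. I could not see the gap or the valve pin directly. That difference is within what I expect from calibration.
- **Squareness:** The coupler's angle is only known to about 2–3°.

The jar, ring and joystick box were not touched.

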